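Count to the third bay of the jar rack

TASK

On the packing bench, count off the gaps of the divider rack with the tip of the closed fingers: run along the steel rail on top of its back wall from the end where the ball-topped post stands, touching the rail over the first, the second and the third gap in turn. Then push the loose jar that stands in front of the rack into that third gap, until it rests against the back wall, keeping it upright on the bench the whole way and never lifting it. Leave the tin, the bowl and the brush as they are, and finish with the hand clear.

Things in the scene. Friction and masses are not known exactly. Their poses are not given: they have to be found in the camera images.
- rack: white divider rack, fixed, in mm: 80 deep (x), 328 wide (y). Five dividers 8 thick, 45 high, at y = +160, +80, 0, -80, -160, from noses at x = -40 to the back wall (front face x = +32); four gaps 72 wide between them, centred y = +120, +40, -40, -120, open on top and to the robot (-x), no floor: jars slide on the bench. Rail segments tab1-4 top the wall. Origin: bench level, centre; +x into the gaps.
- tab1: steel rail segment 24 mm deep (rack x), 72 mm long (rack y), 15 mm thick, over the back of the gap at the rack's +y end (robot's left). Origin: centre of its underside, 45 mm above the bench; its top, the face to touch, is 60 mm above the bench. In the rack frame at x = +38 mm, y = +120 mm. Fixed to the rack.
- tab2: steel rail segment 24 mm deep (rack x), 72 mm long (rack y), 15 mm thick, over the back of the gap next to the +y end gap. Origin: centre of its underside, 45 mm above the bench; its top, the face to touch, is 60 mm above the bench. In the rack frame at x = +38 mm, y = +40 mm. Fixed to the rack.
- tab3: steel rail segment 24 mm deep (rack x), 72 mm long (rack y), 15 mm thick, over the back of the gap next to the -y end gap. Origin: centre of its underside, 45 mm above the bench; its top, the face to touch, is 60 mm above the bench. In the rack frame at x = +38 mm, y = -40 mm. Fixed to the rack.
- tab4: steel rail segment 24 mm deep (rack x), 72 mm long (rack y), 15 mm thick, over the back of the gap at the rack's -y end (robot's right). Origin: centre of its underside, 45 mm above the bench; its top, the face to touch, is 60 mm above the bench. In the rack frame at x = +38 mm, y = -120 mm. Fixed to the rack.
- post: steel post 12 mm thick, 24 mm ball on top, 100 mm high, fixed beside one end of the rack (rack x = +15 mm, y = +182 or -182 mm). Counting starts at this end: post at +y: first, second, third gap are those of tab1, tab2, tab3; post at -y: those of tab4, tab3, tab2. Origin: centre of its underside.
- foot: plain steel block, 30 x 24 x 30 mm high, fixed at the rack's other end. Origin: centre of its underside.
- jar: round amber glass jar with a steel lid, 56 mm in diameter, 58 mm high, 0.18 to 0.35 kg, loose on the bench in front of the rack: the thing to push. Straight-sided from 5 to 24 mm up; push it low so that it does not tip. Origin: centre of its underside, z up. Against the back wall its axis is at x = +4 mm in the rack frame.
- tin: small round closed aluminium tin, 52 mm in diameter, 40 mm high, loose, standing in the rack's end gap at -y. Bystander. Origin: centre of its underside.
- bowl: open steel bowl, 100 mm across the rim, 45 mm high, loose, to the left (+y) of the rack. Bystander. Origin: centre of its underside.
- brush: pastry brush lying on the bench to the right (-y) of the rack, loose. Bystander. Origin: near its middle, on its underside.
Mind the look-alikes: they are no part of the job. Leave any red look-alike of the jar alone. Several things look just like the post: the one meant starts farthest to the robot's right.

How it is judged:
By the outcome, as a careful person would: the job done as asked, in the order asked, and still so for the second after the job is handed in, with the robot touching nothing.
It also fails if it takes over 64 s, if anything falls off the work surface, if the arm or the gripper's body presses on something with over 40 N, if the wrist force passes 120 N, or if a joint passes its speed limit or range.

ROBOT

A 6-joint arm with a two-finger parallel gripper is mounted at the origin on the work surface. World frame = base frame: x ahead of the robot, y to its left, z up, the work surface at z = 0. Lengths are in mm, angles in rad, forces in N, time in s.
With the tool pointing down it reaches from about 400 to 925 mm from the base axis. Payload 12.5 kg.
Tool frame: the origin (TCP) lies between the finger pads; the fingertips stand 11 mm ahead of it and the grasp point (between the pads) lies 8 mm behind it; y points along the fingers, x is the direction in which the jaws open and shut, and the axes are right-handed (so a half turn about y gives the same grasp; the last joint's range is limited). The gripper opens to 95 mm and grips with 3 to 60 N. Pads are 20 mm wide; open, the fingers measure 119 mm over their backs; the gripper's body (75 mm by 180 mm) begins 59 mm behind the grasp point.
Start: joints at [-1.411, 0.491, 1.559, -0, 1.092, -0.106], TCP at [164.198, -603.065, 200.761] pointing down, gripper open.
Joint ranges: [-3.1, 3.1], [-0.84, 2.19], [0.05, 2.79], [-1.13, 4.28], [0.06, 2.93], [-2.69, 2.69]. Speed limits (rad/s): [2.22, 2.22, 2.79, 3.14, 3.14, 3.14].

INTERFACE

Orientations are given as [roll, pitch, yaw] about the fixed x, y, z axes, in that order (R = Rz(yaw) Ry(pitch) Rx(roll)).
In Python, from cell import env gives the robot as it stands.
- The arm moves only by the tool jog_arm, never from a script. Its argument "series" is a list of rows, each an object of numbers: "dx", "dy", "dz": the shift along the world's x, y, z in m; "rx", "ry", "rz": the turn, a rotation vector about the world's x, y, z in degrees; "gripper": the opening, from 0 (shut) to 1 (fully open). A call has 1 to 12 rows; each row shifts and turns the commanded pose from where the row before left it; what a row does not reach is not made up. A row lasts 1/10 s, in which the tool goes at most 50 mm and 8.59 degrees, less where a joint would pass 70% of its speed; a pose out of reach is approached as far as the arm can. A call is refused whole if a number of a shift passes 0.05 or a number of a turn 8.59, either way. A call with a gripper value outside its range is refused whole. The fingers move at their own pace and stop on an object; the grip force is fixed at half the most. Time passes only in rows, so rows that do not move let the fingers close. It gives the time, the measured TCP pose, the force and the opening at its end, in the units of the state.
- env.state(): the state, without advancing time (a new reading comes with each control period).
- env.read_camera(name): name is "side" or "top"; returns the picture (480x640x3 uint8, red, green, blue); there is no depth.
- env.camera_info(name): a dict with "camera_matrix" (3x3 intrinsics, pixels), "k1" (the pictures are not rectified: a ray, as slopes to the right and down, at radius r is drawn at 1 + k1 r^2 times it, then the intrinsics apply), "R" (3x3) and "t" (3): a world point X has camera coordinates R X + t. Camera axes: x right, y down, z forward; pixel columns grow to the right and rows downward; lengths in mm; the calibration is good to about 2 mm. A picture is of the moment at which its call begins. camera_info takes no time and is no camera call.
- env.job_done(): hands the job in, once; it reports no verdict.
The state is a dict: "t": time; "joints": joint angles; "qvel": joint speeds; "tau": joint torques, N m; "eef_pos": TCP position; "tcp_rot": TCP orientation; "ft_force": force on the tool from outside, world axes, zero at the start; "moment": the same for the moment, N m; "opening": opening from 0.0 (shut) to 1.0 (fully open).
Only numpy, scipy, OpenCV 4.12 (cv2) and the standard library are available. Lean on these libraries where they do the work, as an engineer would, in place of code of your own. Each camera call takes 0.05 s, during which the arm holds its last target.

## Working session

There is one attempt and no reset: what is moved stays moved. The work goes in short steps, Python scripts to look and compute and a tool call to move; the robot and the scene stay as the last step left them, time stands still between calls to the robot, and variables do not carry over. Pictures are saved under pics/ and viewed, and the job is handed in when it is done.

Besides the shell and the picture viewer there is one more tool, called after "Request:" as name(argument=value, ...) on one line, values as JSON. jog_arm: Moves the arm, as the interface text tells. Its arguments: {"type":"object","properties":{"series":{"type":"array"}},"required":["series"]}

```bash
mkdir -p pics; python3 - <<'E'
from cell import env
import cv2
for n in("side","top"):
    cv2.imwrite(f"pics/{n}0.png",env.read_camera(n)[:,:,::-1]); print(env.camera_info(n))
print(env.state())
E
```

```text
{'camera_matrix': array([[468.09581598,   0.        , 309.3758572 ],
       [  0.        , 468.09581598, 241.50491401],
       [  0.        ,   0.        ,   1.        ]]), 'k1': -0.07452613763668875, 'R': array([[-0.99006607, -0.13968645, -0.01602709],
       [-0.09763344,  0.76503809, -0.63654099],
       [ 0.10117749, -0.62865285, -0.77107633]]), 't': array([569.6348788 , 106.68845744, 856.13933161])}
{'camera_matrix': array([[581.20942762,   0.        , 319.59246765],
       [  0.        , 581.20942762, 245.04363886],
       [  0.        ,   0.        ,   1.        ]]), 'k1': -0.015695741681902173, 'R': array([[ 0.02561998, -0.99965653, -0.00551784],
       [-0.97814563, -0.02392864, -0.20653943],
       [ 0.20633646,  0.01068879, -0.97842272]]), 't': array([ -15.71580289,  578.53499292, 1055.0550692 ])}
{'t': 0.1, 'joints': array([-1.41062865e+00,  4.91498414e-01,  1.55935044e+00,  1.00368723e-05,
        1.09171720e+00, -1.05599073e-01]), 'qvel': array([ 5.03361680e-04, -1.51830134e-03, -2.47518295e-03, -4.20356489e-05,
       -3.87833450e-04, -7.95064450e-05]), 'tau': array([ 6.53418356e-04, -6.13623834e+01, -2.58604681e+01,  6.93458109e-02,
        4.70129389e-02, -6.91719833e-05]), 'eef_pos': array([ 164.14641454, -602.83816354,  200.23384184]), 'tcp_rot': array([-1.57068487e+00,  9.67048448e-04, -1.30503415e+00]), 'ft_force': array([ 0.15028902, -0.89880233, -0.15274411]), 'moment': array([-0.02570492,  0.03040424,  0.00799336]), 'opening': 0.9980896750385133}
```

View pics/side0.png

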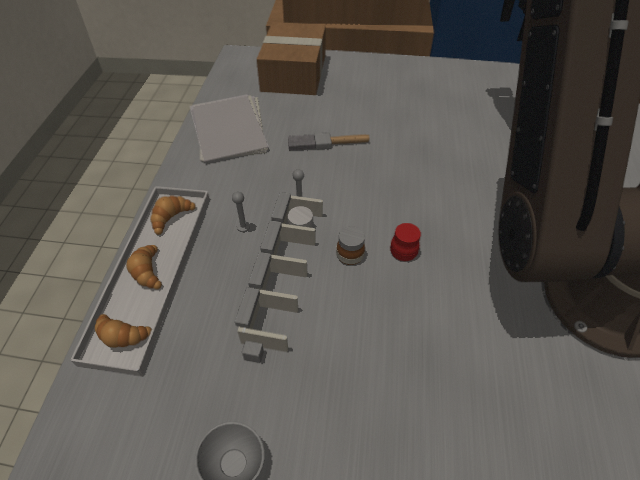

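View pics/top0.png

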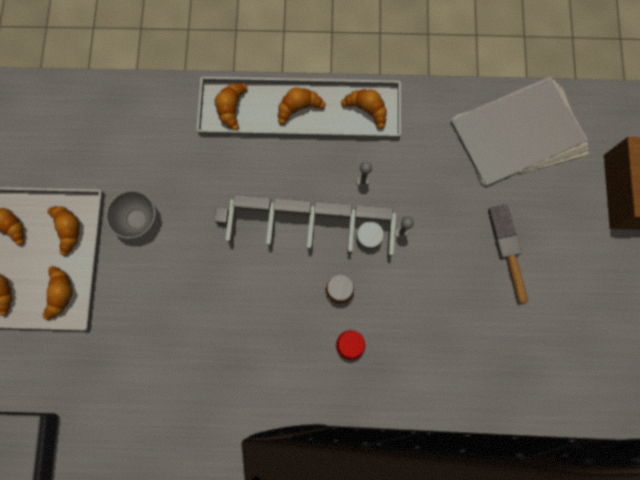

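The pictures show the tin and a post at the rack's right end: top (405,225), side (298,175). A second post stands behind it at top (365,170), and the foot is at the left end, top (221,215). So counting starts at −y, and the third gap is tab2's. The jar is at top (340,289), with the red look-alike at (351,345). I'll zoom in to get corner pixels.

```bash
cat > h.py <<'E'
import numpy as np,cv2
from cell import env
def ray(n,u,v):
    c=env.camera_info(n);K=c["camera_matrix"];R=c["R"];t=c["t"]
    p=cv2.undistortPoints(np.array([[[u,v]]],float),K,np.array([c["k1"],0,0,0.])).ravel()
    d=R.T@np.array([p[0],p[1],1]);return -R.T@t,d
def onz(n,u,v,z):
    o,d=ray(n,u,v);return o+d*(z-o[2])/d[2]
def proj(n,X):
    c=env.camera_info(n)
    return cv2.projectPoints(np.array(X,float).reshape(-1,1,3),cv2.Rodrigues(c["R"])[0],c["t"],c["camera_matrix"],np.array([c["k1"],0,0,0.]))[0].reshape(-1,2)
E
python3 - <<'E'
import cv2
a=cv2.imread("pics/top0.png")[150:375,205:425]
cv2.imwrite("pics/topz.png",cv2.resize(a,None,fx=2.6,fy=2.6,interpolation=cv2.INTER_CUBIC))
a=cv2.imread("pics/side0.png")[160:370,220:430]
cv2.imwrite("pics/sidez.png",cv2.resize(a,None,fx=2.8,fy=2.8,interpolation=cv2.INTER_CUBIC))
E
```

```text
(no output)
```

View pics/topz.png

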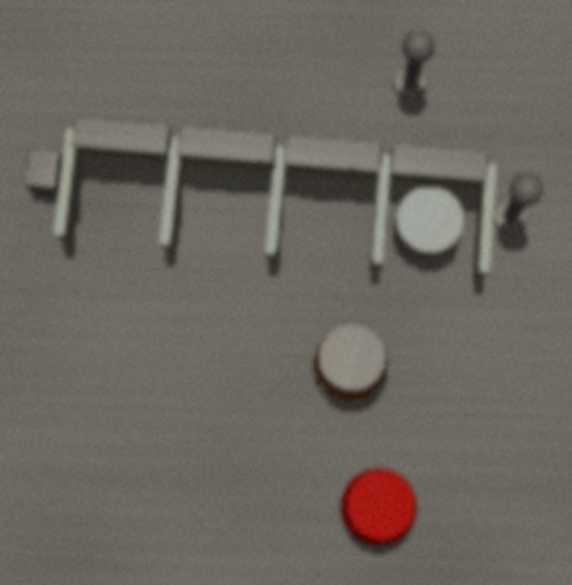

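View pics/sidez.png

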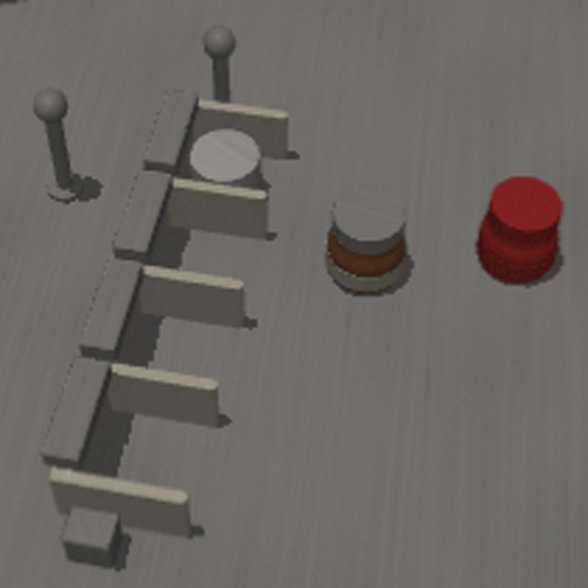

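```bash
python3 - <<'E'
from h import *
T=lambda x,y:(205+x/2.6-.3,150+y/2.6-.3)
S=lambda x,y:(220+x/2.8-.3,160+y/2.8-.3)
W=[onz("top",*T(*p),45)[:2] for p in[(60,236),(165,245),(271,254),(377,265),(484,272)]]
Ws=[onz("side",*S(*p),45)[:2] for p in[(189,492),(218,379),(244,279),(267,188),(288,114)]]
Y=[160,80,0,-80,-160]
def fit(A,B):
    A=np.array(A);B=np.array(B);a=A.mean(0);b=B.mean(0)
    z=((B-b)@[1,1j])@np.conj((A-a)@[1,1j]);th=np.angle(z)
    R=np.array([[np.cos(th),-np.sin(th)],[np.sin(th),np.cos(th)]]);t=b-R@a
    return th,R,t,np.abs(B-(A@R.T+t)).max()
N=[(-40,y) for y in Y]
for w in(W,Ws):
    th,R,t,e=fit(N,w);print("rack",np.degrees(th).round(2),t.round(1),"res",e.round(1))
w=(np.array(W)+np.array(Ws))/2
th,R,t,e=fit(N,w);print("avg",np.degrees(th),t)
# rail: centres of tab tops
for k,p in enumerate([(121,137),(226,146),(333,154),(440,163)]):
    X=onz("top",*T(*p),60)[:2];print("tab",k+1,X.round(1),"rack",(R.T@(X-t)).round(1))
for k,p in enumerate([(78,409),(112,307),(143,213),(171,129)]):
    X=onz("side",*S(*p),60)[:2];print("tab s",k+1,X.round(1),"rack",(R.T@(X-t)).round(1))
for n,pt,ps,z in(("jar",T(352,357),S(368,211),58),("red",T(380,506),S(526,204),58),("ball",T(526,188),S(219,42),88),("tin",T(430,220),S(225,155),40)):
    a=onz("top",*pt,z)[:2];b=onz("side",*ps,z)[:2];print(n,a.round(1),b.round(1),"rack",(R.T@((a+b)/2-t)).round(1))
E
```

```text
rack -3.66 [616.4  17. ] res 1.1
rack -3.54 [617.1  13.2] res 3.3
avg -3.6016292148220184 [616.77834428  15.08118059]
tab 1 [660.6 134.3] rack [ 36.3 121.8]
tab 2 [655.5  55.3] rack [36.1 42.5]
tab 3 [651.2 -25. ] rack [ 36.9 -37.9]
tab 4 [ 646.2 -105.1] rack [  36.9 -118.1]
tab s 1 [660.8 137.1] rack [ 36.3 124.5]
tab s 2 [656.   59.5] rack [36.4 46.8]
tab s 3 [651.4 -20.6] rack [ 36.8 -33.5]
tab s 4 [ 646.6 -100.7] rack [  37.  -113.7]
jar [499.  -42.1] [500.4 -43.4] rack [-113.2  -65. ]
red [392.3 -64. ] [393.9 -63.3] rack [-218.2  -92.6]
ball [ 621.3 -165.2] [ 620.9 -165.4] rack [  15.7 -179.8]
tin [607.  -99.5] [607.7 -98.7] rack [  -2.2 -114.5]
```

Rack pose is about (616.3, 17.2) at −3.6°; the tabs, noses and ball agree to 1–3 mm. The jar is at (499.7, −42.7). Next I'll go above tab4 at (647, −105) with the fingers closing.

Request:
jog_arm(series=[{"dx": 0.03, "dy": 0.031, "rz": 5.9, "gripper": 0}, {"dx": 0.03, "dy": 0.031, "rz": 5.9, "gripper": 0}, {"dx": 0.03, "dy": 0.031, "rz": 5.9, "gripper": 0}, {"dx": 0.03, "dy": 0.031, "rz": 5.9, "gripper": 0}, {"dx": 0.03, "dy": 0.031, "rz": 5.9, "gripper": 0}, {"dx": 0.03, "dy": 0.031, "rz": 5.9, "gripper": 0}, {"dx": 0.03, "dy": 0.031, "rz": 5.9, "gripper": 0}, {"dx": 0.03, "dy": 0.031, "rz": 5.9, "gripper": 0}, {"dx": 0.03, "dy": 0.031, "rz": 5.9, "gripper": 0}, {"dx": 0.03, "dy": 0.031, "rz": 5.9, "gripper": 0}, {"dx": 0.03, "dy": 0.031, "rz": 5.9, "gripper": 0}, {"dx": 0.03, "dy": 0.031, "rz": 5.9, "gripper": 0}])

```text
$.series[0]: bad value
```

Request:
jog_arm(series=[{"dx": 0.03, "dy": 0.03, "gripper": 0}, {"dx": 0.03, "dy": 0.03, "gripper": 0}, {"dx": 0.03, "dy": 0.03, "gripper": 0}, {"dx": 0.025, "dy": 0.03, "dz": -0.03, "gripper": 0}, {"dz": -0.03, "gripper": 0}, {"dz": -0.03, "gripper": 0}, {"gripper": 0}, {"gripper": 0}, {"gripper": 0}])

```text
$.series[0]: bad value
```

Request:
jog_arm(series=[{"dx": 0.03, "dy": 0.031, "dz": 0.0, "rx": 0.0, "ry": 0.0, "rz": 5.9, "gripper": 0.0}])

```text
t: 0.2
eef_pos: [192.3, -573.9, 199.9]
tcp_rot: [-1.571, -0.0, -1.205]
ft_force: [1.0, 0.2, -0.8]
opening: 0.959
```

Request:
jog_arm(series=[{"dx": 0.03, "dy": 0.031, "dz": 0, "rx": 0, "ry": 0, "rz": 5.9, "gripper": 0}, {"dx": 0.03, "dy": 0.031, "dz": 0, "rx": 0, "ry": 0, "rz": 5.9, "gripper": 0}, {"dx": 0.03, "dy": 0.031, "dz": 0, "rx": 0, "ry": 0, "rz": 5.9, "gripper": 0}, {"dx": 0.03, "dy": 0.031, "dz": 0, "rx": 0, "ry": 0, "rz": 5.9, "gripper": 0}, {"dx": 0.03, "dy": 0.031, "dz": 0, "rx": 0, "ry": 0, "rz": 5.9, "gripper": 0}, {"dx": 0.03, "dy": 0.031, "dz": 0, "rx": 0, "ry": 0, "rz": 5.9, "gripper": 0}, {"dx": 0.03, "dy": 0.031, "dz": 0, "rx": 0, "ry": 0, "rz": 5.9, "gripper": 0}, {"dx": 0.03, "dy": 0.031, "dz": 0, "rx": 0, "ry": 0, "rz": 5.9, "gripper": 0}, {"dx": 0.03, "dy": 0.031, "dz": 0, "rx": 0, "ry": 0, "rz": 5.9, "gripper": 0}, {"dx": 0.03, "dy": 0.031, "dz": 0, "rx": 0, "ry": 0, "rz": 5.9, "gripper": 0}, {"dx": 0.03, "dy": 0.031, "dz": 0, "rx": 0, "ry": 0, "rz": 5.9, "gripper": 0}])

```text
t: 1.3
eef_pos: [525.1, -229.5, 200.6]
tcp_rot: [-1.571, 0.0, -0.065]
ft_force: [1.1, -0.9, -1.2]
opening: 0.049
```

Request:
jog_arm(series=[{"dx": 0.03, "dy": 0.031, "dz": 0, "rx": 0, "ry": 0, "rz": 0, "gripper": 0}, {"dx": 0.03, "dy": 0.031, "dz": 0, "rx": 0, "ry": 0, "rz": 0, "gripper": 0}, {"dx": 0.03, "dy": 0.031, "dz": 0, "rx": 0, "ry": 0, "rz": 0, "gripper": 0}, {"dx": 0.03, "dy": 0.031, "dz": 0, "rx": 0, "ry": 0, "rz": 0, "gripper": 0}, {"dx": 0, "dy": 0, "dz": -0.03, "rx": 0, "ry": 0, "rz": 0, "gripper": 0}, {"dx": 0, "dy": 0, "dz": -0.04, "rx": 0, "ry": 0, "rz": 0, "gripper": 0}, {"dx": 0, "dy": 0, "dz": -0.03, "rx": 0, "ry": 0, "rz": 0, "gripper": 0}, {"dx": 0, "dy": 0, "dz": -0.02, "rx": 0, "ry": 0, "rz": 0, "gripper": 0}, {"dx": 0, "dy": 0, "dz": 0, "rx": 0, "ry": 0, "rz": 0, "gripper": 0}, {"dx": 0, "dy": 0, "dz": 0, "rx": 0, "ry": 0, "rz": 0, "gripper": 0}])

```text
t: 2.3
eef_pos: [644.4, -107.1, 81.0]
tcp_rot: [-1.571, 0.0, -0.069]
ft_force: [-0.1, -0.3, 0.8]
opening: 0.002
```

```bash
python3 - <<'E'
from h import *
for n,(r0,r1,c0,c1) in dict(top=(150,375,205,425),side=(60,370,180,430)).items():
    a=env.read_camera(n)[r0:r1,c0:c1,::-1]; f=2.6 if n=="top" else 1.9
    cv2.imwrite(f"pics/{n}1.png",cv2.resize(a,None,fx=f,fy=f,interpolation=cv2.INTER_CUBIC))
s=env.state();print(s["eef_pos"],s["ft_force"]); p=s["eef_pos"]-[0,0,11];print(proj("top",[p]),proj("side",[p]))
E
```

```text
[ 644.83557472 -107.24760893   82.15314108] [-0.2194056  -0.57086193  0.53151549]
[[375.56373364 211.58365076]] [[281.85600431 199.63520594]]
```

View pics/side1.png

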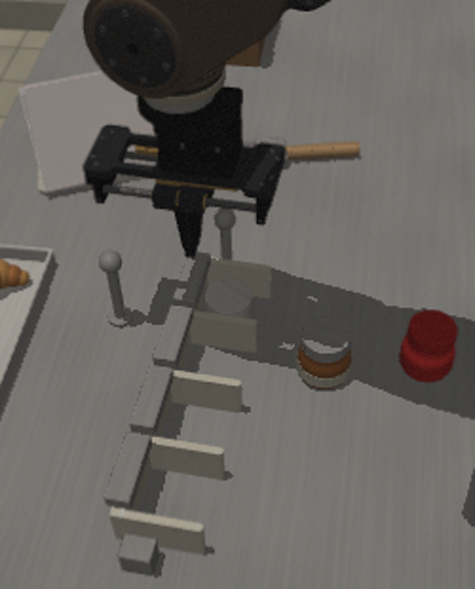

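View pics/top1.png

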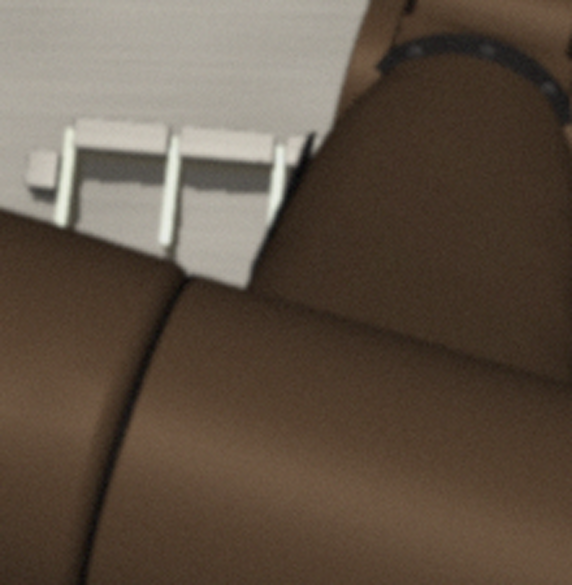

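The side view shows the closed fingertips at about (280,194), just above tab4. Now descending gently.

Request:
jog_arm(series=[{"dx": 0.002, "dy": 0.003, "dz": -0.004, "rx": 0, "ry": 0, "rz": 0, "gripper": 0}, {"dx": 0, "dy": 0, "dz": -0.003, "rx": 0, "ry": 0, "rz": 0, "gripper": 0}, {"dx": 0, "dy": 0, "dz": -0.001, "rx": 0, "ry": 0, "rz": 0, "gripper": 0}, {"dx": 0, "dy": 0, "dz": -0.001, "rx": 0, "ry": 0, "rz": 0, "gripper": 0}, {"dx": 0, "dy": 0, "dz": 0, "rx": 0, "ry": 0, "rz": 0, "gripper": 0}])

```text
t: 2.9
eef_pos: [646.1, -104.1, 71.7]
tcp_rot: [-1.571, 0.0, -0.069]
ft_force: [-0.8, -0.6, 0.6]
opening: 0.005
```

Request:
jog_arm(series=[{"dx": 0, "dy": 0, "dz": -0.001, "rx": 0, "ry": 0, "rz": 0, "gripper": 0}, {"dx": 0, "dy": 0, "dz": 0, "rx": 0, "ry": 0, "rz": 0, "gripper": 0}])

```text
t: 3.1
eef_pos: [646.2, -104.1, 70.7]
tcp_rot: [-1.571, -0.0, -0.069]
ft_force: [0.2, -0.2, -0.4]
opening: 0.003
```

Request:
jog_arm(series=[{"dx": 0, "dy": 0, "dz": -0.001, "rx": 0, "ry": 0, "rz": 0, "gripper": 0}, {"dx": 0, "dy": 0, "dz": 0, "rx": 0, "ry": 0, "rz": 0, "gripper": 0}])

```text
t: 3.3
eef_pos: [646.1, -104.1, 69.6]
tcp_rot: [-1.571, 0.0, -0.069]
ft_force: [-0.2, 0.3, -0.2]
opening: 0.002
```

Request:
jog_arm(series=[{"dx": 0, "dy": 0, "dz": -0.001, "rx": 0, "ry": 0, "rz": 0, "gripper": 0}, {"dx": 0, "dy": 0, "dz": 0, "rx": 0, "ry": 0, "rz": 0, "gripper": 0}])

```text
t: 3.5
eef_pos: [646.1, -104.0, 68.6]
tcp_rot: [-1.571, 0.0, -0.069]
ft_force: [-0.9, -0.1, -0.3]
opening: 0.006
```

```bash
python3 - <<'E'
from h import *
a=env.read_camera("side")[130:260,220:350,::-1]
cv2.imwrite(f"pics/side2.png",cv2.resize(a,None,fx=4.5,fy=4.5,interpolation=cv2.INTER_CUBIC))
s=env.state();p=s["eef_pos"]-[0,0,11];print(s["eef_pos"],s["ft_force"],(proj("side",[p])-[220,130])*4.5)
E
```

```text
[ 646.18181143 -104.05790391   68.69178318] [-0.01198963 -0.03028042 -0.61619748] [[275.96253637 339.32765481]]
```

View pics/side2.png

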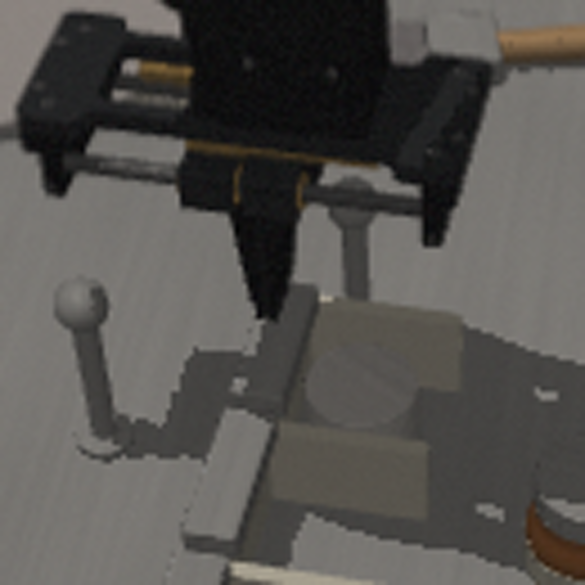

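```bash
python3 - <<'E'
from h import *
for n in("side","top"):
    c=env.camera_info(n);print(n,-c["R"].T@c["t"])
S=lambda x,y:(220+x/4.5-.4,130+y/4.5-.4)
for nm,p,z in(("tip",(269,320),57.7),("tip",(269,320),65),("tab4 far back",(295,284),60),("tab4 far front",(318,291),60),("tab3 back far",(232,409),60),("tab3 front far",(275,418),60),("tab3 near back",(187,534),60),("tab3 near front",(230,545),60)):
    print(nm,onz("side",*S(*p),z).round(1))
th=np.radians(-3.6);R=np.array([[np.cos(th),-np.sin(th)],[np.sin(th),np.cos(th)]]);t=np.array([616.3,17.2])
for q in((50,-84),(26,-84),(50,-4),(26,-4),(50,-76),(26,-76),(50,-156),(26,-156)):
    w=R@q+t; print(q,((proj("side",[[*w,60]])-[220,130]+.4)*4.5).round(0))
E
```

```text
side [487.77049978 536.16397553 737.18994032]
top [ 348.59778937  -13.14411381 1151.69342147]
tip [ 652.5 -116.6   57.7]
tip [ 650.7 -109.6   65. ]
tab4 far back [ 644.3 -138.5   60. ]
tab4 far front [ 633.1 -135.4   60. ]
tab3 back far [658.1 -59.2  60. ]
tab3 front far [638.6 -56.4  60. ]
tab3 near back [663.3  11.6  60. ]
tab3 near front [644.5  15.   60. ]
(50, -84) [[230. 391.]]
(26, -84) [[284. 398.]]
(50, -4) [[182. 531.]]
(26, -4) [[238. 539.]]
(50, -76) [[226. 404.]]
(26, -76) [[279. 412.]]
(50, -156) [[270. 277.]]
(26, -156) [[321. 284.]]
```

Request:
jog_arm(series=[{"dx": 0, "dy": 0, "dz": -0.001, "rx": 0, "ry": 0, "rz": 0, "gripper": 0}, {"dx": 0, "dy": 0, "dz": -0.001, "rx": 0, "ry": 0, "rz": 0, "gripper": 0}])

```text
t: 3.75
eef_pos: [646.2, -104.1, 66.7]
tcp_rot: [-1.571, -0.0, -0.069]
ft_force: [-0.2, 0.5, -0.0]
opening: 0.008
```

Request:
jog_arm(series=[{"dx": 0, "dy": 0, "dz": -0.001, "rx": 0, "ry": 0, "rz": 0, "gripper": 0}, {"dx": 0, "dy": 0, "dz": -0.001, "rx": 0, "ry": 0, "rz": 0, "gripper": 0}])

```text
t: 3.95
eef_pos: [646.2, -104.1, 64.6]
tcp_rot: [-1.571, -0.0, -0.069]
ft_force: [-0.1, 0.9, -0.3]
opening: 0.006
```

```bash
python3 - <<'E'
from h import *
a=env.read_camera("side")[150:220,245:325,::-1]
a=cv2.convertScaleAbs(a,alpha=2.2,beta=20)
cv2.imwrite(f"pics/side3.png",cv2.resize(a,None,fx=8,fy=8,interpolation=cv2.INTER_NEAREST))
s=env.state();p=s["eef_pos"];print(s["eef_pos"],s["ft_force"])
for d in(-11,0,8,40): print(d,(proj("side",[p+[0,0,d]])-[245,150])*8)
E
```

```text
[ 646.12120316 -104.02223597   64.47485691] [-0.17694913  0.67805082 -0.3811701 ]
-11 [[291.84149655 454.97594942]]
0 [[289.14071819 424.54052938]]
8 [[287.14742036 402.06344568]]
40 [[278.92001918 309.15882536]]
```

View pics/side3.png

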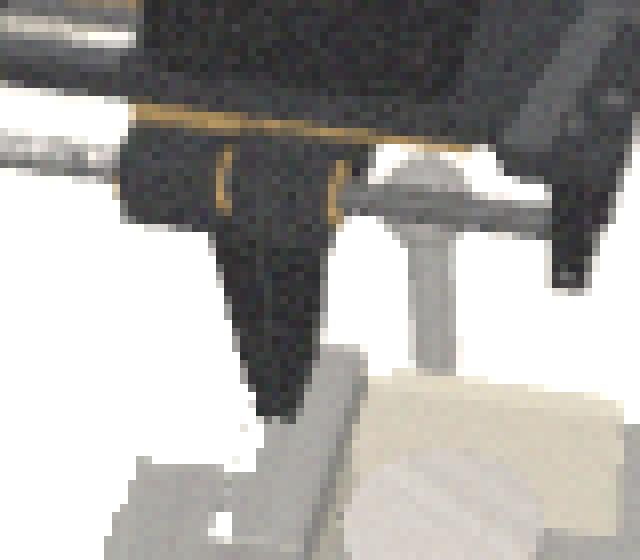

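The tip shows at (278,420) in this crop, about 12 mm higher than the state implies, and there is no contact force yet. I'll keep feeling downward.

Request:
jog_arm(series=[{"dx": 0, "dy": 0, "dz": -0.001, "rx": 0, "ry": 0, "rz": 0, "gripper": 0}, {"dx": 0, "dy": 0, "dz": -0.001, "rx": 0, "ry": 0, "rz": 0, "gripper": 0}])

```text
t: 4.2
eef_pos: [646.2, -104.1, 62.7]
tcp_rot: [-1.571, -0.0, -0.069]
ft_force: [-1.2, -0.2, 0.5]
opening: 0.006
```

Request:
jog_arm(series=[{"dx": 0, "dy": 0, "dz": -0.001, "rx": 0, "ry": 0, "rz": 0, "gripper": 0}, {"dx": 0, "dy": 0, "dz": 0, "rx": 0, "ry": 0, "rz": 0, "gripper": 0}])

```text
t: 4.4
eef_pos: [646.1, -104.1, 61.6]
tcp_rot: [-1.571, 0.0, -0.069]
ft_force: [-0.1, -0.2, -0.1]
opening: 0.003
```

Request:
jog_arm(series=[{"dx": 0, "dy": 0, "dz": -0.001, "rx": 0, "ry": 0, "rz": 0, "gripper": 0}, {"dx": 0, "dy": 0, "dz": 0, "rx": 0, "ry": 0, "rz": 0, "gripper": 0}])

```text
t: 4.6
eef_pos: [646.2, -104.1, 60.7]
tcp_rot: [-1.571, 0.0, -0.069]
ft_force: [-0.2, 1.0, 0.1]
opening: 0.007
```

Request:
jog_arm(series=[{"dx": 0, "dy": 0, "dz": -0.001, "rx": 0, "ry": 0, "rz": 0, "gripper": 0}, {"dx": 0, "dy": 0, "dz": 0, "rx": 0, "ry": 0, "rz": 0, "gripper": 0}])

```text
t: 4.8
eef_pos: [646.1, -104.1, 59.6]
tcp_rot: [-1.571, 0.0, -0.069]
ft_force: [0.5, 0.4, 0.4]
opening: 0.005
```

```bash
python3 - <<'E'
from h import *
a=env.read_camera("side")[150:220,245:325,::-1]
a=cv2.convertScaleAbs(a,alpha=2.2,beta=0)
cv2.imwrite(f"pics/side4.png",cv2.resize(a,None,fx=8,fy=8,interpolation=cv2.INTER_NEAREST))
E
```

```text
(no output)
```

View pics/side4.png

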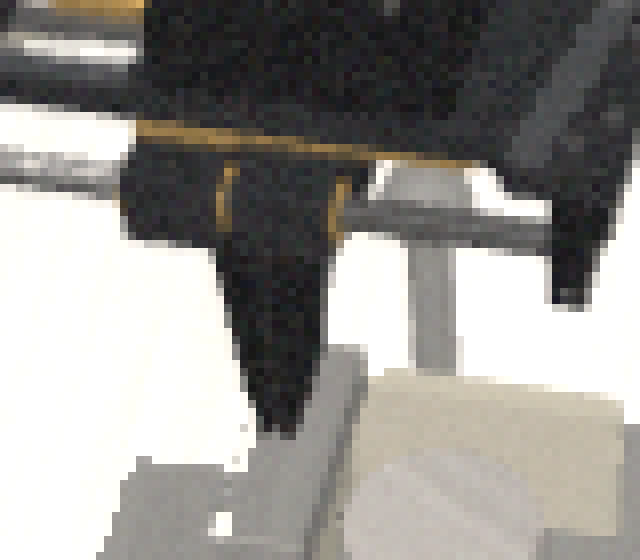

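Request:
jog_arm(series=[{"dx": 0, "dy": 0, "dz": -0.001, "rx": 0, "ry": 0, "rz": 0, "gripper": 0}, {"dx": 0, "dy": 0, "dz": 0, "rx": 0, "ry": 0, "rz": 0, "gripper": 0}])

```text
t: 5.05
eef_pos: [646.2, -104.1, 58.6]
tcp_rot: [-1.571, 0.0, -0.069]
ft_force: [0.1, -0.4, -0.2]
opening: 0.005
```

Request:
jog_arm(series=[{"dx": 0, "dy": 0, "dz": -0.001, "rx": 0, "ry": 0, "rz": 0, "gripper": 0}, {"dx": 0, "dy": 0, "dz": 0, "rx": 0, "ry": 0, "rz": 0, "gripper": 0}])

```text
t: 5.25
eef_pos: [646.2, -104.1, 57.6]
tcp_rot: [-1.571, 0.0, -0.069]
ft_force: [-0.2, -0.3, 0.5]
opening: 0.005
```

Request:
jog_arm(series=[{"dx": 0, "dy": 0, "dz": -0.001, "rx": 0, "ry": 0, "rz": 0, "gripper": 0}, {"dx": 0, "dy": 0, "dz": 0, "rx": 0, "ry": 0, "rz": 0, "gripper": 0}])

```text
t: 5.45
eef_pos: [646.1, -104.0, 56.6]
tcp_rot: [-1.571, 0.0, -0.069]
ft_force: [0.2, -1.3, 0.8]
opening: 0.004
```

Request:
jog_arm(series=[{"dx": 0, "dy": 0, "dz": -0.001, "rx": 0, "ry": 0, "rz": 0, "gripper": 0}, {"dx": 0, "dy": 0, "dz": 0, "rx": 0, "ry": 0, "rz": 0, "gripper": 0}])

```text
t: 5.65
eef_pos: [646.2, -104.1, 55.6]
tcp_rot: [-1.571, 0.0, -0.069]
ft_force: [0.4, -0.5, 0.2]
opening: 0.004
```

Request:
jog_arm(series=[{"dx": 0, "dy": 0, "dz": -0.001, "rx": 0, "ry": 0, "rz": 0, "gripper": 0}, {"dx": 0, "dy": 0, "dz": 0, "rx": 0, "ry": 0, "rz": 0, "gripper": 0}])

```text
t: 5.85
eef_pos: [646.1, -104.1, 54.6]
tcp_rot: [-1.571, 0.0, -0.069]
ft_force: [-0.4, -0.3, 0.2]
opening: 0.005
```

```bash
python3 - <<'E'
from h import *
a=env.read_camera("side")[150:220,245:325,::-1]
a=cv2.convertScaleAbs(a,alpha=2,beta=0)
cv2.imwrite(f"pics/side5.png",cv2.resize(a,None,fx=8,fy=8,interpolation=cv2.INTER_NEAREST))
a=env.read_camera("top")[:,:,::-1]
cv2.imwrite(f"pics/top5.png",a)
E
```

```text
(no output)
```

View pics/side5.png

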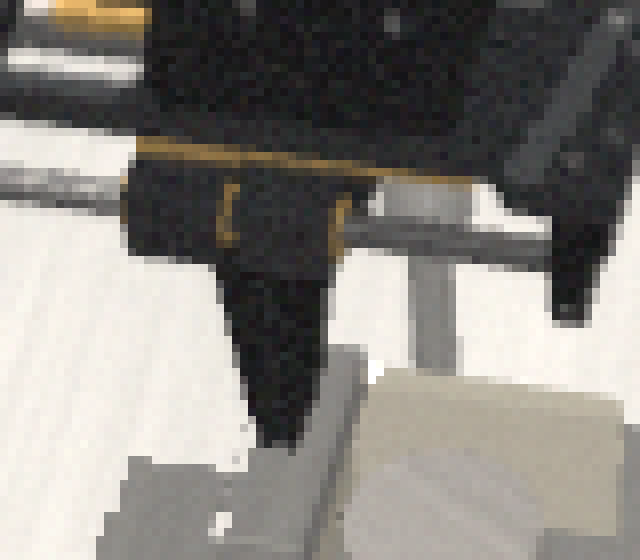

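View pics/top5.png

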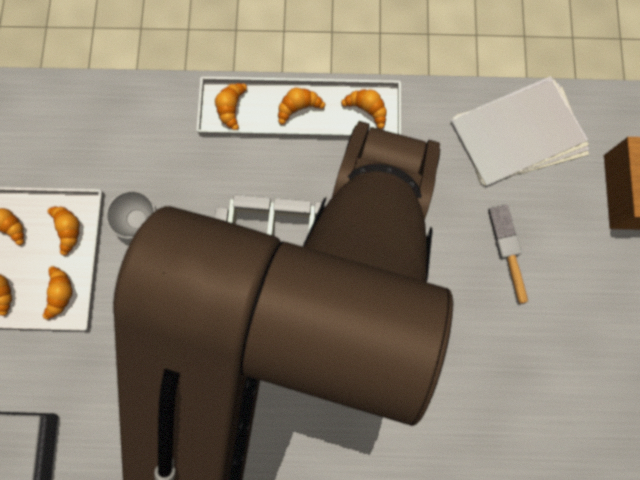

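The tip is at crop (280,447), over the rail's centre line, but I still see no force. Continuing.

Request:
jog_arm(series=[{"dx": 0, "dy": 0, "dz": -0.001, "rx": 0, "ry": 0, "rz": 0, "gripper": 0}, {"dx": 0, "dy": 0, "dz": 0, "rx": 0, "ry": 0, "rz": 0, "gripper": 0}])

```text
t: 6.15
eef_pos: [646.1, -104.1, 53.6]
tcp_rot: [-1.571, 0.0, -0.069]
ft_force: [-0.6, 0.9, 0.2]
opening: 0.003
```

Request:
jog_arm(series=[{"dx": 0, "dy": 0, "dz": -0.001, "rx": 0, "ry": 0, "rz": 0, "gripper": 0}, {"dx": 0, "dy": 0, "dz": 0, "rx": 0, "ry": 0, "rz": 0, "gripper": 0}])

```text
t: 6.35
eef_pos: [646.1, -104.1, 52.6]
tcp_rot: [-1.571, 0.0, -0.069]
ft_force: [-0.6, -0.2, -0.3]
opening: 0.003
```

Request:
jog_arm(series=[{"dx": 0, "dy": 0, "dz": -0.001, "rx": 0, "ry": 0, "rz": 0, "gripper": 0}, {"dx": 0, "dy": 0, "dz": 0, "rx": 0, "ry": 0, "rz": 0, "gripper": 0}])

```text
t: 6.55
eef_pos: [646.1, -104.0, 51.6]
tcp_rot: [-1.571, 0.0, -0.069]
ft_force: [-0.5, -1.2, 1.0]
opening: 0.004
```

```bash
python3 - <<'E'
from h import *
a0=env.read_camera("side");a=a0[150:220,245:325,::-1]
a=cv2.convertScaleAbs(a,alpha=2,beta=0)
cv2.imwrite(f"pics/side6.png",cv2.resize(a,None,fx=8,fy=8,interpolation=cv2.INTER_NEAREST))
for z in(45,50,60,70):print(z,onz("side",280,206.5,z))
g=a0[195:215,270:292].max(2);print(g)
E
```

```text
45 [ 651.28659195 -112.6199775    45.        ]
50 [ 650.10544149 -107.93351851   50.        ]
60 [647.74314059 -98.56060054  60.        ]
70 [645.38083969 -89.18768257  70.        ]
[[120 119 119 116  64  10  12  18  20  22  17  17  15  14  17  35  71  71
   69  66  73 144]
 [120 120 120 119  90  19  14  19  18  20  13  19  16  18  16  33  71  69
   69  66  78 165]
 [122 119 119 121 116  12  18  18  21  22  12  19  16  13  20  57  69  69
   67  59  60  97]
 [120 120 120 120 117  38  16  18  17  15  18  18  17  15  31  69  70  69
   66  54  58  91]
 [120 119 121 121 118  63  15  21  17  16  14  18  16  14  25  68  70  71
   66  53  64  89]
 [120 121 120 122 119  89  14  16  21  22  13  19  15  17  35  68  68  69
   61  54  79  89]
 [119 121 122 122 122 118  16  14  17  17  14  17  14  21  57  70  71  65
   55  57  90  89]
 [120 121 122 123 121 119  61  17  14  21  16  11  16  26  70  71  69  66
   51  64  89  89]
 [119 121 122 123 119  99 115  15  17  24  15  18  19  33  70  69  69  62
   57  80  90  90]
 [120 121 123 121 121 118 120  39  19  14  19  14  22  56  71  68  66  57
   56  
[... 242 characters left out ...]
7  44  58  71  71  68  57  53
   68  84  89  89]
 [ 78 123 120 122 118 118  71  69  69  69  73  70  72  70  70  68  53  58
   72  85  89  88]
 [ 70  73  73  78  72  70  68  70  71  70  69  72  72  70  69  64  55  66
   71  81  88  90]
 [ 69  69  69  66  71  69  70  68  70  71  70  71  71  73  68  58  56  67
   72  82  89  90]
 [ 71  69  71  77  71  68  69  69  70  69  72  72  70  69  68  53  57  70
   74  86  91  91]
 [ 71  70  67  70  70  69  69  72  69  72  71  71  71  70  63  54  58  71
   78  91  90  90]
 [ 71  68  67  70  67  69  69  70  71  71  72  71  70  67  58  56  68  73
   84  90  89  90]
 [ 69  77 115  70  68  70  69  69  69  72  71  71  69  68  53  58  70  60
   90  89  90  89]]
```

View pics/side6.png

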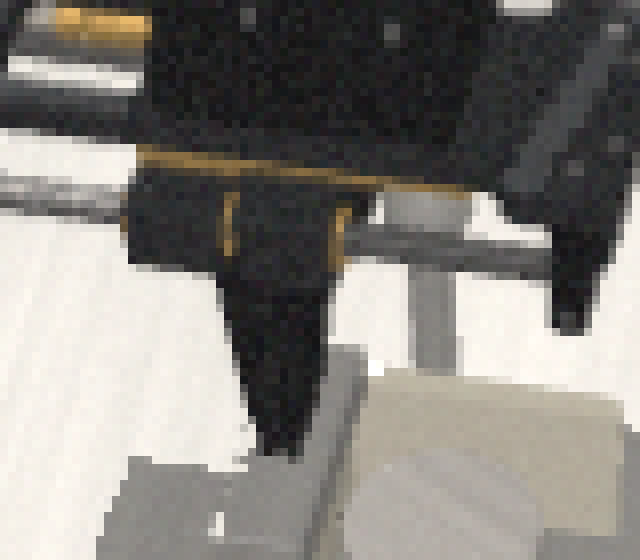

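Request:
jog_arm(series=[{"dx": 0, "dy": 0, "dz": -0.001, "rx": 0, "ry": 0, "rz": 0, "gripper": 0}, {"dx": 0, "dy": 0, "dz": 0, "rx": 0, "ry": 0, "rz": 0, "gripper": 0}])

```text
t: 6.8
eef_pos: [646.2, -104.0, 50.7]
tcp_rot: [-1.571, 0.0, -0.069]
ft_force: [-0.2, 0.2, -0.3]
opening: 0.006
```

Request:
jog_arm(series=[{"dx": 0, "dy": 0, "dz": -0.001, "rx": 0, "ry": 0, "rz": 0, "gripper": 0}, {"dx": 0, "dy": 0, "dz": 0, "rx": 0, "ry": 0, "rz": 0, "gripper": 0}])

```text
t: 7.0
eef_pos: [646.1, -104.0, 49.6]
tcp_rot: [-1.571, 0.0, -0.069]
ft_force: [-0.1, -0.3, 0.1]
opening: 0.006
```

Request:
jog_arm(series=[{"dx": 0, "dy": 0, "dz": -0.001, "rx": 0, "ry": 0, "rz": 0, "gripper": 0}, {"dx": 0, "dy": 0, "dz": 0, "rx": 0, "ry": 0, "rz": 0, "gripper": 0}])

```text
t: 7.2
eef_pos: [646.1, -104.1, 48.6]
tcp_rot: [-1.571, 0.0, -0.069]
ft_force: [0.6, -0.5, -1.1]
opening: 0.008
```

Request:
jog_arm(series=[{"dx": 0, "dy": 0, "dz": -0.001, "rx": 0, "ry": 0, "rz": 0, "gripper": 0}, {"dx": 0, "dy": 0, "dz": 0, "rx": 0, "ry": 0, "rz": 0, "gripper": 0}])

```text
t: 7.4
eef_pos: [646.1, -104.0, 47.6]
tcp_rot: [-1.571, 0.0, -0.069]
ft_force: [-0.6, -0.0, 0.1]
opening: 0.002
```

Request:
jog_arm(series=[{"dx": 0, "dy": 0, "dz": -0.001, "rx": 0, "ry": 0, "rz": 0, "gripper": 0}, {"dx": 0, "dy": 0, "dz": 0, "rx": 0, "ry": 0, "rz": 0, "gripper": 0}])

```text
t: 7.6
eef_pos: [646.1, -104.0, 46.6]
tcp_rot: [-1.571, 0.0, -0.069]
ft_force: [-0.3, 0.4, 0.5]
opening: 0.003
```

```bash
python3 - <<'E'
from h import *
a0=env.read_camera("side");a=a0[150:220,245:325,::-1]
a=cv2.convertScaleAbs(a,alpha=2,beta=0)
cv2.imwrite(f"pics/side7.png",cv2.resize(a,None,fx=8,fy=8,interpolation=cv2.INTER_NEAREST))
s=env.state();print(s)
E
```

```text
{'t': 7.65, 'joints': array([-2.60514841e-01,  7.03788153e-01,  1.61662948e+00,  3.05826835e-05,
        8.21090022e-01, -1.91196029e-01]), 'qvel': array([-0.00187853, -0.00273374, -0.00049608, -0.00057614,  0.00258507,
        0.00065939]), 'tau': array([-2.48347802e-03, -6.88500953e+01, -2.02899849e+01,  5.40119433e-02,
        4.03101020e-02, -7.89207274e-05]), 'eef_pos': array([ 646.21469408, -104.05541849,   46.72161585]), 'tcp_rot': array([-1.57079050e+00, -8.77079112e-05, -6.93396512e-02]), 'ft_force': array([ 0.69627906,  0.19300643, -0.46234696]), 'moment': array([ 0.00423664, -0.09789063, -0.0977682 ]), 'opening': 0.0052695251039409936}
```

View pics/side7.png

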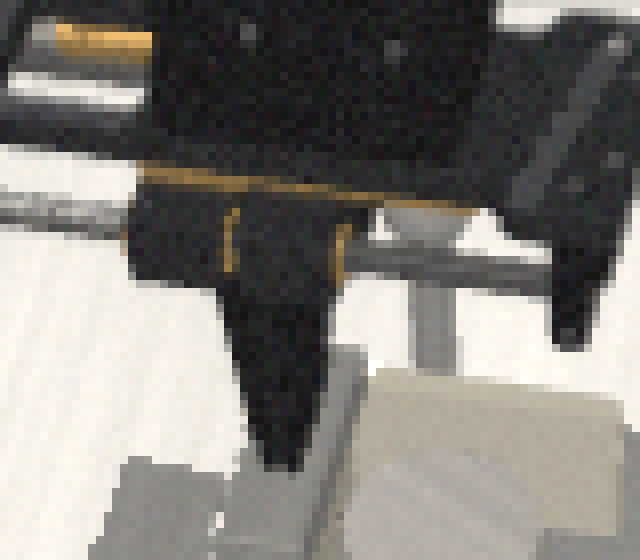

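Request:
jog_arm(series=[{"dx": 0, "dy": 0, "dz": -0.001, "rx": 0, "ry": 0, "rz": 0, "gripper": 0}, {"dx": 0, "dy": 0, "dz": 0, "rx": 0, "ry": 0, "rz": 0, "gripper": 0}])

```text
t: 7.85
eef_pos: [646.3, -104.1, 46.4]
tcp_rot: [-1.571, -0.0, -0.069]
ft_force: [-2.9, 0.7, 6.3]
opening: 0.006
```

Request:
jog_arm(series=[{"dx": 0, "dy": 0, "dz": -0.001, "rx": 0, "ry": 0, "rz": 0, "gripper": 0}, {"dx": 0, "dy": 0, "dz": 0, "rx": 0, "ry": 0, "rz": 0, "gripper": 0}])

```text
t: 8.05
eef_pos: [646.3, -104.1, 46.4]
tcp_rot: [-1.571, -0.001, -0.069]
ft_force: [-5.7, 1.4, 14.1]
opening: 0.005
```

Request:
jog_arm(series=[{"dx": 0, "dy": 0, "dz": -0.001, "rx": 0, "ry": 0, "rz": 0, "gripper": 0}, {"dx": 0, "dy": 0, "dz": 0, "rx": 0, "ry": 0, "rz": 0, "gripper": 0}])

```text
t: 8.25
eef_pos: [646.3, -104.1, 46.4]
tcp_rot: [-1.571, -0.001, -0.069]
ft_force: [-8.6, 1.2, 23.9]
opening: 0.005
```

```bash
python3 - <<'E'
from h import *
a0=env.read_camera("side");a=a0[150:220,245:325,::-1]
a=cv2.convertScaleAbs(a,alpha=2,beta=0)
cv2.imwrite(f"pics/side8.png",cv2.resize(a,None,fx=8,fy=8,interpolation=cv2.INTER_NEAREST))
s=env.state();print(s["ft_force"],s["moment"],s["eef_pos"],s["tcp_rot"])
E
```

```text
[-8.20340256  1.13238276 22.19487387] [ 0.25693934  1.48245772 -0.02311627] [ 646.3097897  -104.10069753   46.34372485] [-1.57117400e+00 -1.37814762e-03 -6.91325548e-02]
```

View pics/side8.png

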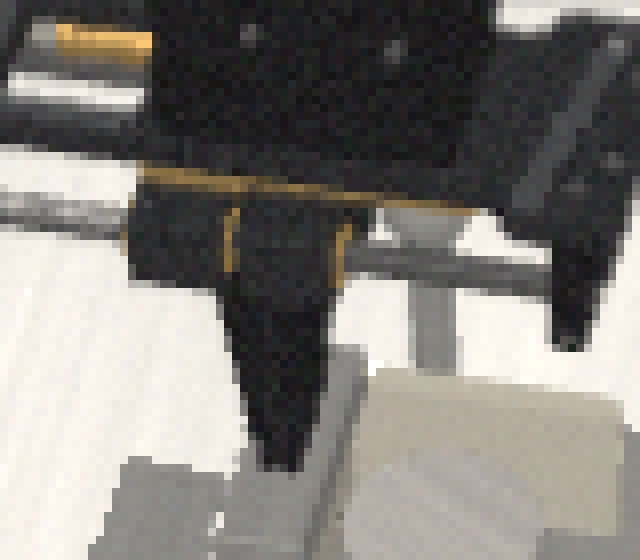

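Contact at tab4: 24 N upward, and the moments place it on the tool axis. The real tip is therefore about 14 mm above the reported TCP z, so I'll use tip ≈ z + 13.6. Next, lift and go to tab3.

Request:
jog_arm(series=[{"dx": 0, "dy": 0, "dz": 0.006, "rx": 0, "ry": 0, "rz": 0, "gripper": 0}, {"dx": 0, "dy": 0, "dz": 0.006, "rx": 0, "ry": 0, "rz": 0, "gripper": 0}, {"dx": 0.001, "dy": 0.02, "dz": 0, "rx": 0, "ry": 0, "rz": 0, "gripper": 0}, {"dx": 0.001, "dy": 0.02, "dz": 0, "rx": 0, "ry": 0, "rz": 0, "gripper": 0}, {"dx": 0.001, "dy": 0.02, "dz": 0, "rx": 0, "ry": 0, "rz": 0, "gripper": 0}, {"dx": 0.001, "dy": 0.02, "dz": 0, "rx": 0, "ry": 0, "rz": 0, "gripper": 0}, {"dx": 0, "dy": 0, "dz": -0.005, "rx": 0, "ry": 0, "rz": 0, "gripper": 0}, {"dx": 0, "dy": 0, "dz": -0.003, "rx": 0, "ry": 0, "rz": 0, "gripper": 0}, {"dx": 0, "dy": 0, "dz": 0, "rx": 0, "ry": 0, "rz": 0, "gripper": 0}])

```text
t: 9.2
eef_pos: [649.9, -24.8, 47.1]
tcp_rot: [-1.571, 0.001, -0.07]
ft_force: [-0.5, 0.6, 0.7]
opening: 0.004
```

Request:
jog_arm(series=[{"dx": 0, "dy": 0, "dz": -0.001, "rx": 0, "ry": 0, "rz": 0, "gripper": 0}, {"dx": 0, "dy": 0, "dz": 0, "rx": 0, "ry": 0, "rz": 0, "gripper": 0}])

```text
t: 9.4
eef_pos: [650.2, -24.8, 46.7]
tcp_rot: [-1.571, 0.0, -0.07]
ft_force: [-0.3, 0.1, 0.9]
opening: 0.005
```

Request:
jog_arm(series=[{"dx": 0, "dy": 0, "dz": -0.001, "rx": 0, "ry": 0, "rz": 0, "gripper": 0}, {"dx": 0, "dy": 0, "dz": 0, "rx": 0, "ry": 0, "rz": 0, "gripper": 0}])

```text
t: 9.6
eef_pos: [650.3, -24.6, 46.4]
tcp_rot: [-1.571, -0.001, -0.07]
ft_force: [-1.4, -2.2, 5.3]
opening: 0.002
```

Request:
jog_arm(series=[{"dx": 0, "dy": 0, "dz": -0.001, "rx": 0, "ry": 0, "rz": 0, "gripper": 0}, {"dx": 0, "dy": 0, "dz": 0, "rx": 0, "ry": 0, "rz": 0, "gripper": 0}])

```text
t: 9.8
eef_pos: [650.3, -24.6, 46.4]
tcp_rot: [-1.571, -0.001, -0.069]
ft_force: [-6.0, -1.6, 14.7]
opening: 0.008
```

```bash
python3 - <<'E'
from h import *
a0=env.read_camera("side");a=a0[150:290,215:345,::-1]
cv2.imwrite(f"pics/side9.png",cv2.resize(cv2.convertScaleAbs(a,alpha=2),None,fx=4.2,fy=4.2,interpolation=cv2.INTER_NEAREST))
E
```

```text
(no output)
```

View pics/side9.png

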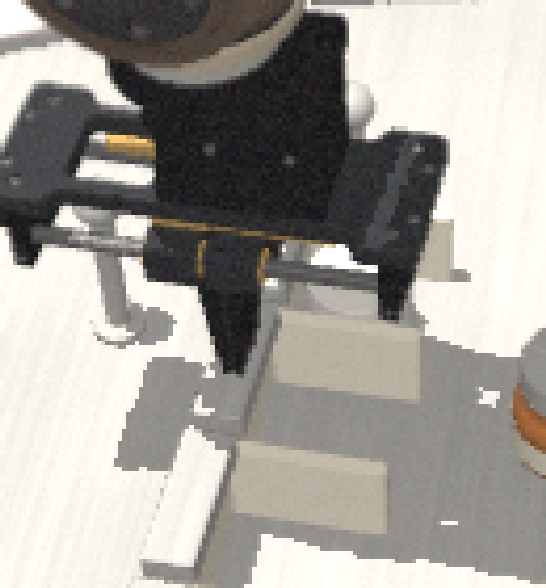

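Tip rests on tab3 near its middle, at crop (235,373), with 15 N. Next is tab2.

Request:
jog_arm(series=[{"dx": 0, "dy": 0, "dz": 0.006, "rx": 0, "ry": 0, "rz": 0, "gripper": 0}, {"dx": 0, "dy": 0, "dz": 0.005, "rx": 0, "ry": 0, "rz": 0, "gripper": 0}, {"dx": 0.001, "dy": 0.02, "dz": 0, "rx": 0, "ry": 0, "rz": 0, "gripper": 0}, {"dx": 0.001, "dy": 0.02, "dz": 0, "rx": 0, "ry": 0, "rz": 0, "gripper": 0}, {"dx": 0.001, "dy": 0.02, "dz": 0, "rx": 0, "ry": 0, "rz": 0, "gripper": 0}, {"dx": 0.001, "dy": 0.02, "dz": 0, "rx": 0, "ry": 0, "rz": 0, "gripper": 0}, {"dx": 0, "dy": 0, "dz": -0.005, "rx": 0, "ry": 0, "rz": 0, "gripper": 0}, {"dx": 0, "dy": 0, "dz": -0.004, "rx": 0, "ry": 0, "rz": 0, "gripper": 0}, {"dx": 0, "dy": 0, "dz": -0.001, "rx": 0, "ry": 0, "rz": 0, "gripper": 0}, {"dx": 0, "dy": 0, "dz": 0, "rx": 0, "ry": 0, "rz": 0, "gripper": 0}])

```text
t: 10.85
eef_pos: [654.2, 55.8, 46.4]
tcp_rot: [-1.57, -0.0, -0.07]
ft_force: [-2.5, 6.4, 9.7]
opening: 0.005
```

Request:
jog_arm(series=[{"dx": 0, "dy": 0, "dz": -0.001, "rx": 0, "ry": 0, "rz": 0, "gripper": 0}, {"dx": 0, "dy": 0, "dz": 0, "rx": 0, "ry": 0, "rz": 0, "gripper": 0}])

```text
t: 11.05
eef_pos: [654.2, 55.8, 46.4]
tcp_rot: [-1.57, -0.001, -0.07]
ft_force: [-6.6, 7.0, 17.3]
opening: 0.0
```

Tab2 touched with 17 N. Before the push I'll measure how far the hand's end blocks sit above the tip.

```bash
python3 - <<'E'
from h import *
S=lambda x,y:(215+x/4.2,150+y/4.2)
def aty(u,v,y):
    o,d=ray("side",u,v);return (o+d*(y-o[1])/d[1]).round(1)
print("tip",aty(*S(235,374),-24.6)); print("block R bottom",aty(*S(393,318),-24),aty(*S(393,318),-4)); print("block L bottom",aty(*S(25,262),-24),"sleeve bottom",aty(*S(235,285),-14),"body bottom",aty(*S(240,232),10))
E
```

```text
tip [653.  -24.6  45.3]
block R bottom [578.7 -24.   95.4] [575.4  -4.  118.3]
block L bottom [741.9 -24.  109.5] sleeve bottom [645.  -14.  118.5] body bottom [633.6  10.  177.2]
```

Request:
jog_arm(series=[{"dx": 0, "dy": 0, "dz": 0.02, "rx": 0, "ry": 0, "rz": 0, "gripper": 0.32}, {"dx": 0, "dy": 0, "dz": 0.04, "rx": 0, "ry": 0, "rz": 0, "gripper": 0.32}, {"dx": 0, "dy": 0, "dz": 0.04, "rx": 0, "ry": 0, "rz": 0, "gripper": 0.32}, {"dx": -0.03, "dy": -0.03, "dz": 0, "rx": 0, "ry": 0, "rz": 0, "gripper": 0.32}, {"dx": -0.03, "dy": -0.03, "dz": 0, "rx": 0, "ry": 0, "rz": 0, "gripper": 0.32}, {"dx": -0.03, "dy": -0.03, "dz": 0, "rx": 0, "ry": 0, "rz": 0, "gripper": 0.32}, {"dx": -0.03, "dy": -0.03, "dz": 0, "rx": 0, "ry": 0, "rz": 0, "gripper": 0.32}, {"dx": -0.03, "dy": -0.03, "dz": 0, "rx": 0, "ry": 0, "rz": 0, "gripper": 0.32}])

```text
t: 11.85
eef_pos: [502.6, -95.9, 144.6]
tcp_rot: [-1.571, -0.0, -0.07]
ft_force: [0.9, -0.9, 0.6]
opening: 0.321
```

```bash
python3 - <<'E'
from h import *
for n in("side","top"):
    a=env.read_camera(n)[:,:,::-1]; cv2.imwrite(f"pics/{n}10.png",a)
s=env.state();p=s["eef_pos"];print(p,s["tcp_rot"])
for d in(-11,0,13.6,67):print(d,proj("side",[p+[0,0,d]]).round(1),proj("top",[p+[0,0,d]]).round(1))
E
```

```text
[501.10622345 -97.18370375 144.73664502] [-1.57095908e+00  1.47613010e-03 -7.34254417e-02]
-11 [[355.3 186.5]] [[372.5 280.8]]
0 [[355.6 182.2]] [[373.1 279.8]]
13.6 [[356.1 176.7]] [[373.7 278.7]]
67 [[357.9 153.8]] [[376.5 273.8]]
```

View pics/side10.png

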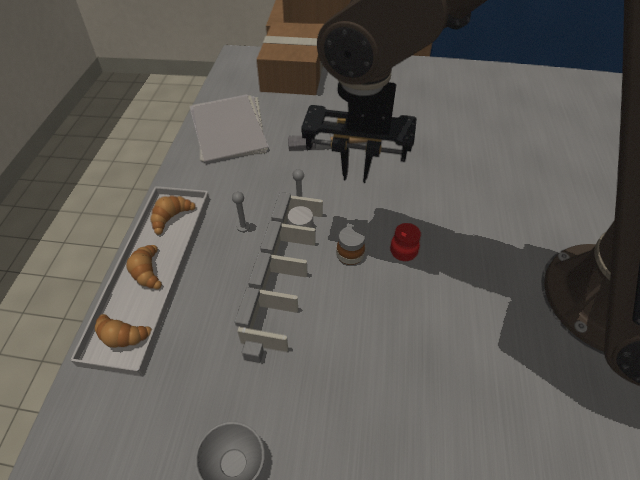

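View pics/top10.png

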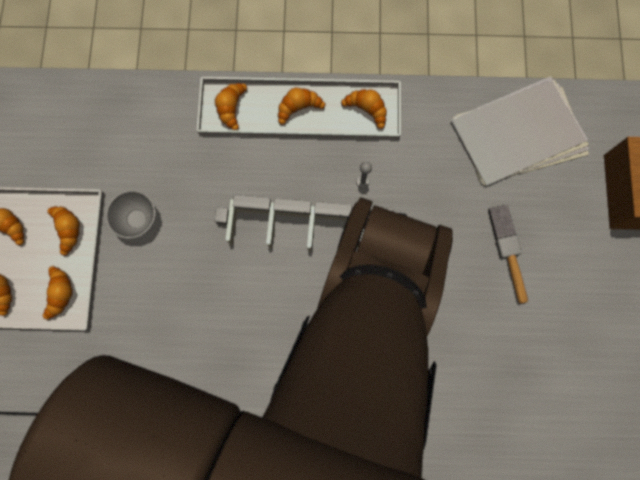

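Finger tips are at side (346,178) and (365,181), which fits the tip sitting higher than reported and y about +7 mm. I'll lower beside the jar on its −y side and check before contact.

Request:
jog_arm(series=[{"dx": -0.005, "dy": -0.02, "dz": 0, "rx": 0, "ry": 0, "rz": 0, "gripper": 0.32}, {"dx": 0, "dy": 0, "dz": -0.04, "rx": 0, "ry": 0, "rz": 0, "gripper": 0.32}, {"dx": 0, "dy": 0, "dz": -0.04, "rx": 0, "ry": 0, "rz": 0, "gripper": 0.32}, {"dx": 0, "dy": 0, "dz": -0.03, "rx": 0, "ry": 0, "rz": 0, "gripper": 0.32}, {"dx": 0, "dy": 0, "dz": -0.01, "rx": 0, "ry": 0, "rz": 0, "gripper": 0.32}, {"dx": 0, "dy": 0, "dz": 0, "rx": 0, "ry": 0, "rz": 0, "gripper": 0.32}, {"dx": 0, "dy": 0, "dz": 0, "rx": 0, "ry": 0, "rz": 0, "gripper": 0.32}])

```text
t: 12.65
eef_pos: [499.9, -114.3, 25.7]
tcp_rot: [-1.571, -0.001, -0.069]
ft_force: [-0.6, 0.1, 0.4]
opening: 0.317
```

```bash
cat >> h.py <<'E'
def snap(i,r0=120,r1=330,c0=220,c1=450,f=2.6,al=1.8):
    a=env.read_camera("side")[r0:r1,c0:c1,::-1]
    cv2.imwrite(f"pics/side{i}.png",cv2.resize(cv2.convertScaleAbs(a,alpha=al),None,fx=f,fy=f,interpolation=cv2.INTER_CUBIC))
    s=env.state();p=s["eef_pos"]+[0,0,13.6];print(s["t"],s["eef_pos"].round(1),s["ft_force"].round(1),"tip px",((proj("side",[p])-[c0,r0])*f).round(0))
E
python3 -c "
from h import *
snap(11)"
```

```text
12.7 [ 500.  -114.4   26. ] [ 0.5 -0.4 -0.5] tip px [[348. 246.]]
```

View pics/side11.png

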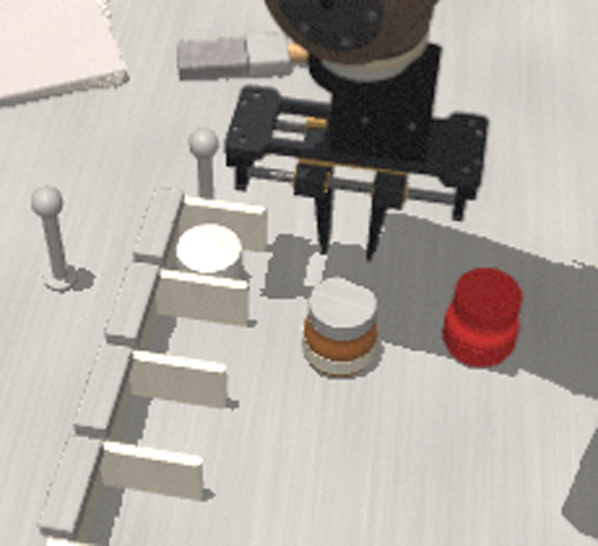

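Request:
jog_arm(series=[{"dx": -0.003, "dy": 0, "dz": -0.01, "rx": 0, "ry": 0, "rz": 0, "gripper": 0.32}, {"dx": 0, "dy": 0, "dz": -0.01, "rx": 0, "ry": 0, "rz": 0, "gripper": 0.32}, {"dx": 0, "dy": 0, "dz": -0.003, "rx": 0, "ry": 0, "rz": 0, "gripper": 0.32}, {"dx": 0, "dy": 0, "dz": 0, "rx": 0, "ry": 0, "rz": 0, "gripper": 0.32}])

```text
t: 13.1
eef_pos: [495.9, -114.0, 1.2]
tcp_rot: [-1.571, 0.001, -0.069]
ft_force: [-1.0, 0.9, 0.2]
opening: 0.321
```

Request:
jog_arm(series=[{"dx": 0, "dy": 0, "dz": -0.001, "rx": 0, "ry": 0, "rz": 0, "gripper": 0.32}, {"dx": 0, "dy": 0, "dz": -0.001, "rx": 0, "ry": 0, "rz": 0, "gripper": 0.32}, {"dx": 0, "dy": 0, "dz": 0, "rx": 0, "ry": 0, "rz": 0, "gripper": 0.32}])

```text
t: 13.4
eef_pos: [496.3, -114.1, -0.2]
tcp_rot: [-1.571, -0.0, -0.069]
ft_force: [-0.5, -0.4, 0.0]
opening: 0.319
```

Request:
jog_arm(series=[{"dx": 0, "dy": 0, "dz": -0.001, "rx": 0, "ry": 0, "rz": 0, "gripper": 0.32}, {"dx": 0, "dy": 0, "dz": -0.001, "rx": 0, "ry": 0, "rz": 0, "gripper": 0.32}, {"dx": 0, "dy": 0, "dz": 0, "rx": 0, "ry": 0, "rz": 0, "gripper": 0.32}])

```text
t: 13.7
eef_pos: [496.2, -114.0, -2.3]
tcp_rot: [-1.571, 0.0, -0.069]
ft_force: [0.2, 0.2, 0.8]
opening: 0.314
```

Request:
jog_arm(series=[{"dx": 0, "dy": 0, "dz": -0.001, "rx": 0, "ry": 0, "rz": 0, "gripper": 0.32}, {"dx": 0, "dy": 0, "dz": -0.001, "rx": 0, "ry": 0, "rz": 0, "gripper": 0.32}, {"dx": 0, "dy": 0, "dz": 0, "rx": 0, "ry": 0, "rz": 0, "gripper": 0.32}])

```text
t: 14.0
eef_pos: [496.2, -114.1, -4.4]
tcp_rot: [-1.571, 0.0, -0.069]
ft_force: [-0.8, -0.1, 0.3]
opening: 0.319
```

Request:
jog_arm(series=[{"dx": 0, "dy": 0, "dz": -0.001, "rx": 0, "ry": 0, "rz": 0, "gripper": 0.32}, {"dx": 0, "dy": 0, "dz": -0.001, "rx": 0, "ry": 0, "rz": 0, "gripper": 0.32}, {"dx": 0, "dy": 0, "dz": 0, "rx": 0, "ry": 0, "rz": 0, "gripper": 0.32}])

```text
t: 14.3
eef_pos: [496.1, -114.0, -6.4]
tcp_rot: [-1.571, 0.0, -0.069]
ft_force: [-0.3, -0.1, -0.1]
opening: 0.319
```

Request:
jog_arm(series=[{"dx": 0, "dy": 0, "dz": -0.001, "rx": 0, "ry": 0, "rz": 0, "gripper": 0.32}, {"dx": 0, "dy": 0, "dz": -0.001, "rx": 0, "ry": 0, "rz": 0, "gripper": 0.32}, {"dx": 0, "dy": 0, "dz": 0, "rx": 0, "ry": 0, "rz": 0, "gripper": 0.32}])

```text
t: 14.6
eef_pos: [496.1, -114.0, -8.4]
tcp_rot: [-1.571, 0.0, -0.069]
ft_force: [-0.4, 0.3, 0.6]
opening: 0.321
```

```bash
python3 -c "
from h import *
snap(12)"
```

```text
14.65 [ 496.2 -114.1   -8.3] [-0.7  0.6  1. ] tip px [[350. 275.]]
```

View pics/side12.png

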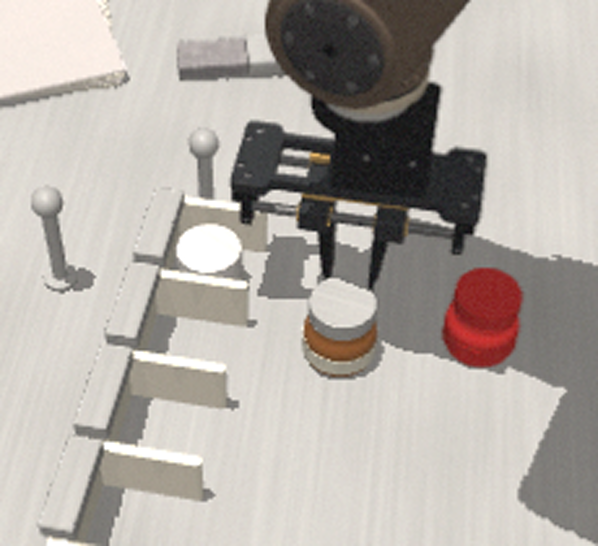

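Request:
jog_arm(series=[{"dx": 0, "dy": 0, "dz": -0.001, "rx": 0, "ry": 0, "rz": 0, "gripper": 0.32}, {"dx": 0, "dy": 0, "dz": -0.001, "rx": 0, "ry": 0, "rz": 0, "gripper": 0.32}, {"dx": 0, "dy": 0, "dz": -0.001, "rx": 0, "ry": 0, "rz": 0, "gripper": 0.32}, {"dx": 0, "dy": 0, "dz": 0, "rx": 0, "ry": 0, "rz": 0, "gripper": 0.32}])

```text
t: 15.05
eef_pos: [496.1, -114.0, -11.4]
tcp_rot: [-1.571, 0.0, -0.069]
ft_force: [0.5, 0.5, -0.4]
opening: 0.32
```

Request:
jog_arm(series=[{"dx": 0, "dy": 0, "dz": -0.001, "rx": 0, "ry": 0, "rz": 0, "gripper": 0.32}, {"dx": 0, "dy": 0, "dz": -0.001, "rx": 0, "ry": 0, "rz": 0, "gripper": 0.32}, {"dx": 0, "dy": 0, "dz": 0, "rx": 0, "ry": 0, "rz": 0, "gripper": 0.32}])

```text
t: 15.35
eef_pos: [496.2, -114.0, -13.3]
tcp_rot: [-1.571, 0.0, -0.069]
ft_force: [0.0, -0.5, 0.3]
opening: 0.324
```

Request:
jog_arm(series=[{"dx": 0, "dy": 0, "dz": -0.001, "rx": 0, "ry": 0, "rz": 0, "gripper": 0.32}, {"dx": 0, "dy": 0, "dz": 0, "rx": 0, "ry": 0, "rz": 0, "gripper": 0.32}])

```text
t: 15.55
eef_pos: [496.2, -114.1, -13.6]
tcp_rot: [-1.571, -0.0, -0.069]
ft_force: [-2.3, -0.2, 9.9]
opening: 0.322
```

The bench is felt at reading −13.5, which confirms tip = z + 13.5. I'll raise to a tip height of about 16 mm and push the jar toward +y.

Request:
jog_arm(series=[{"dx": 0, "dy": 0, "dz": 0.017, "rx": 0, "ry": 0, "rz": 0, "gripper": 0.32}, {"dx": 0.001, "dy": 0.01, "dz": 0, "rx": 0, "ry": 0, "rz": 0, "gripper": 0.32}, {"dx": 0, "dy": 0.01, "dz": 0, "rx": 0, "ry": 0, "rz": 0, "gripper": 0.32}, {"dx": 0.001, "dy": 0.006, "dz": 0, "rx": 0, "ry": 0, "rz": 0, "gripper": 0.32}, {"dx": 0, "dy": 0.006, "dz": 0, "rx": 0, "ry": 0, "rz": 0, "gripper": 0.32}, {"dx": 0, "dy": 0.006, "dz": 0, "rx": 0, "ry": 0, "rz": 0, "gripper": 0.32}, {"dx": 0.001, "dy": 0.006, "dz": 0, "rx": 0, "ry": 0, "rz": 0, "gripper": 0.32}, {"dx": 0, "dy": 0.006, "dz": 0, "rx": 0, "ry": 0, "rz": 0, "gripper": 0.32}, {"dx": 0, "dy": 0, "dz": 0, "rx": 0, "ry": 0, "rz": 0, "gripper": 0.32}])

```text
t: 16.45
eef_pos: [499.2, -63.4, 2.7]
tcp_rot: [-1.571, -0.0, -0.069]
ft_force: [-0.4, 0.5, -0.5]
opening: 0.316
```

```bash
python3 -c "
from h import *
snap(13)"
```

```text
16.5 [499.2 -63.7   2.7] [ 0.2  0.3 -0.3] tip px [[342. 314.]]
```

View pics/side13.png

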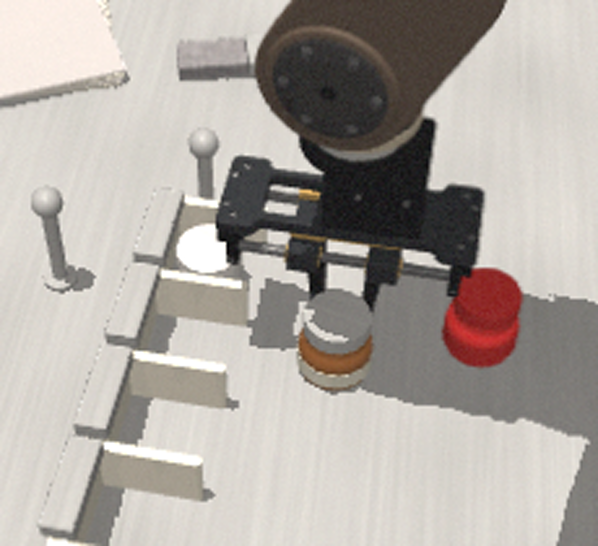

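```bash
python3 -c "
from h import *
snap(14,200,275,330,430,6,2.5)"
```

```text
16.55 [499.3 -64.    2.8] [ 0.2  1.  -0.1] tip px [[129. 245.]]
```

View pics/side14.png

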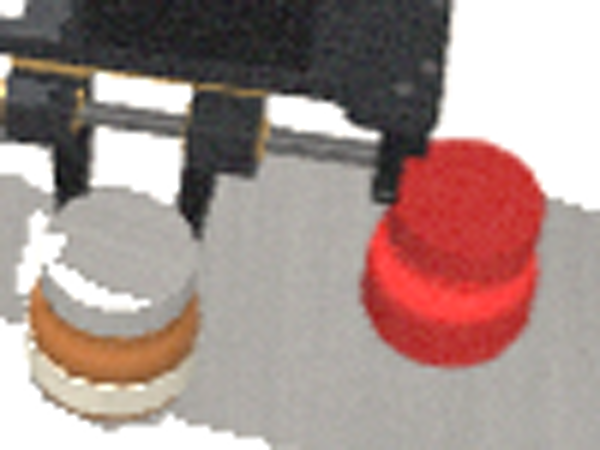

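The hand's right prong, at crop (385,195), sits right beside the red look-alike, so continuing straight would risk a brush. I'll lift straight up, back off, turn the hand and push diagonally instead.

Request:
jog_arm(series=[{"dx": 0, "dy": 0, "dz": 0.015, "rx": 0, "ry": 0, "rz": 0, "gripper": 0.32}, {"dx": 0, "dy": 0, "dz": 0.035, "rx": 0, "ry": 0, "rz": 0, "gripper": 0.32}, {"dx": 0, "dy": -0.01, "dz": 0.02, "rx": 0, "ry": 0, "rz": -8, "gripper": 0.32}, {"dx": 0, "dy": -0.01, "dz": 0, "rx": 0, "ry": 0, "rz": -8, "gripper": 0.32}, {"dx": 0, "dy": -0.01, "dz": 0, "rx": 0, "ry": 0, "rz": -8, "gripper": 0.32}, {"dx": 0, "dy": 0, "dz": 0, "rx": 0, "ry": 0, "rz": -8, "gripper": 0.32}, {"dx": 0, "dy": 0, "dz": 0, "rx": 0, "ry": 0, "rz": -8, "gripper": 0.32}, {"dx": 0, "dy": 0, "dz": 0, "rx": 0, "ry": 0, "rz": 0, "gripper": 0.32}])

```text
t: 17.35
eef_pos: [499.2, -94.4, 72.8]
tcp_rot: [-1.571, -0.0, -0.77]
ft_force: [-0.1, 0.3, 0.4]
opening: 0.318
```

```bash
cat >> h.py <<'E'
TH=np.radians(-3.6);RR=np.array([[np.cos(TH),-np.sin(TH)],[np.sin(TH),np.cos(TH)]]);TT=np.array([616.3,17.2])
def rack(p):return RR.T@(np.array(p)[:2]-TT)
def lidp(cx,cy,r0=120,c0=220,f=2.6):
    w=onz("side",c0+cx/f,r0+cy/f,58);print("jar world",w[:2].round(1),"rack",rack(w).round(1))
E
python3 -c "
from h import *
snap(15)
s=env.state();print(s['tcp_rot'])"
```

```text
17.4 [499.2 -94.3  72.8] [-0.7  0.8  1.3] tip px [[350. 222.]]
[-1.57072315e+00 -1.56779746e-04 -7.64823699e-01]
```

View pics/side15.png

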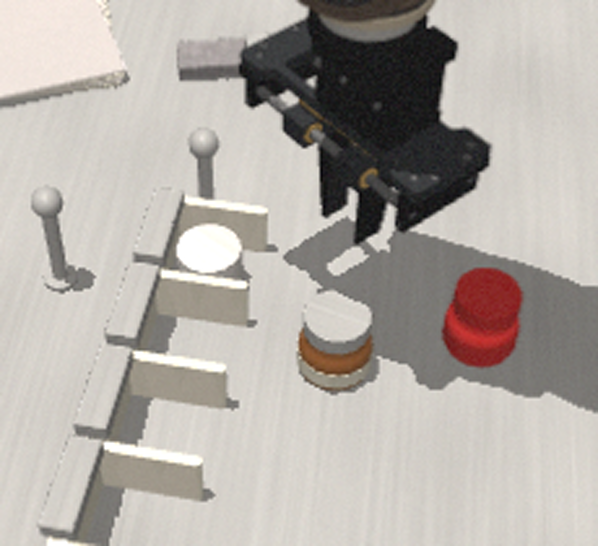

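```bash
python3 -c "
from h import *
lidp(337.5,322); lidp(342,308)
print('tip', (onz('side',220+350/2.6,120+227/2.6,86.3)).round(1))"
```

```text
jar world [501.  -21.5] rack [-112.6  -45.9]
jar world [498.9 -35. ] rack [-113.9  -59.5]
tip [499.  -89.7  86.3]
```

Request:
jog_arm(series=[{"dx": 0, "dy": 0.01, "dz": 0, "rx": 0, "ry": 0, "rz": -8.3, "gripper": 0.75}, {"dx": 0, "dy": 0.01, "dz": 0, "rx": 0, "ry": 0, "rz": -8.3, "gripper": 0.75}, {"dx": 0, "dy": 0.01, "dz": 0, "rx": 0, "ry": 0, "rz": -8.3, "gripper": 0.75}, {"dx": 0, "dy": 0.01, "dz": 0, "rx": 0, "ry": 0, "rz": -8.3, "gripper": 0.75}, {"dx": 0, "dy": 0.01, "dz": 0, "rx": 0, "ry": 0, "rz": -8.3, "gripper": 0.75}, {"dx": 0.002, "dy": 0.01, "dz": 0, "rx": 0, "ry": 0, "rz": -8.3, "gripper": 0.75}, {"dx": 0, "dy": 0, "dz": 0, "rx": 0, "ry": 0, "rz": 0, "gripper": 0.75}])

```text
t: 18.1
eef_pos: [501.3, -33.3, 72.8]
tcp_rot: [-1.571, -0.0, -1.634]
ft_force: [-0.2, -0.9, 0.1]
opening: 0.751
```

```bash
python3 -c "
from h import *
snap(16)
s=env.state();print(s['tcp_rot'])"
```

```text
18.15 [501.2 -33.8  72.8] [-0.  -0.7 -0.2] tip px [[341. 283.]]
[-1.57074225e+00 -1.10482348e-04 -1.62938075e+00]
```

View pics/side16.png

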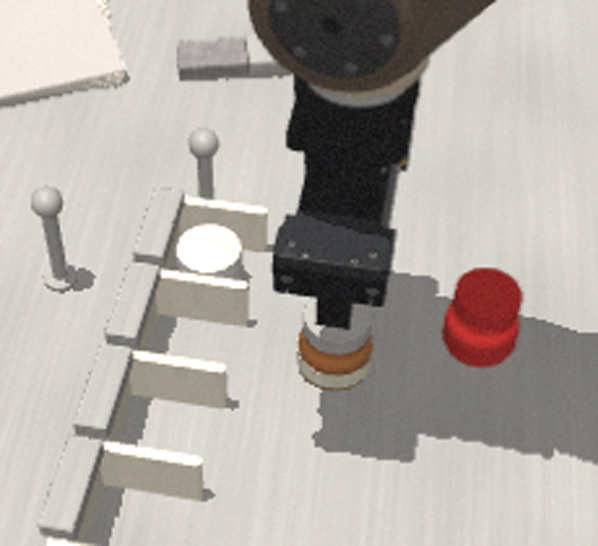

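Request:
jog_arm(series=[{"dx": 0, "dy": 0, "dz": -0.018, "rx": 0, "ry": 0, "rz": 0, "gripper": 0.78}, {"dx": 0, "dy": 0, "dz": 0, "rx": 0, "ry": 0, "rz": 0, "gripper": 0.78}])

```text
t: 18.35
eef_pos: [500.3, -34.3, 53.6]
tcp_rot: [-1.573, 0.0, -1.631]
ft_force: [-0.4, 0.2, -0.7]
opening: 0.777
```

```bash
python3 -c "
from h import *
snap(17,200,290,310,420,5.2,2.2)
s=env.state();p=s['eef_pos']
for dy in(5-47,5-37,5+37,5+47): print(dy,(proj('side',[p+[0,dy,13.5]])-[310,200])*5.2)"
```

```text
18.4 [500.7 -34.4  54.3] [ 0.1  0.4 -1.1] tip px [[212. 183.]]
-42 [[221.83837358  97.85083632]]
-32 [[219.6415056  117.77672016]]
42 [[202.2915704  274.46341278]]
52 [[199.78926393 296.96316153]]
```

View pics/side17.png

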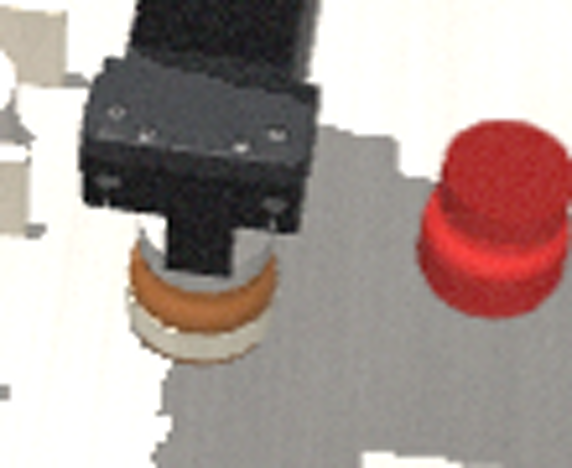

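```bash
python3 -c "
from h import *
import numpy as np
a=onz('side',310+205/5.2,200+362/5.2,1);print('near base edge',a)
# same check in first picture: base bottom point
a=onz('side',220+368/2.8-.3,160+292/2.8-.3,1);print('orig base edge',a)
# silhouettes
for y in(-22,-26,-30,-34):
  th=np.linspace(0,6.28,200)
  P=[[501+28*np.cos(t),y+28*np.sin(t),z] for z in(2,20) for t in th]
  q=(proj('side',P)-[310,200])*5.2;print(y,q.min(0).round(),q.max(0).round())
"
```

```text
near base edge [497.33882645  -3.81345609   1.        ]
orig base edge [495.20149255 -17.83598712   1.        ]
-22 [125. 233.] [277. 381.]
-26 [127. 225.] [278. 372.]
-30 [128. 217.] [279. 364.]
-34 [129. 209.] [280. 355.]
```

Request:
jog_arm(series=[{"dx": 0, "dy": 0, "dz": -0.005, "rx": 0, "ry": 0, "rz": 0, "gripper": 0.78}, {"dx": 0, "dy": 0, "dz": -0.005, "rx": 0, "ry": 0, "rz": 0, "gripper": 0.78}, {"dx": 0, "dy": 0, "dz": -0.003, "rx": 0, "ry": 0, "rz": 0, "gripper": 0.78}, {"dx": 0, "dy": 0, "dz": 0, "rx": 0, "ry": 0, "rz": 0, "gripper": 0.78}])

```text
t: 18.8
eef_pos: [501.0, -34.1, 41.4]
tcp_rot: [-1.571, -0.0, -1.636]
ft_force: [0.2, -0.9, 0.2]
opening: 0.785
```

Request:
jog_arm(series=[{"dx": 0, "dy": 0, "dz": -0.003, "rx": 0, "ry": 0, "rz": 0, "gripper": 0.78}, {"dx": 0, "dy": 0, "dz": 0, "rx": 0, "ry": 0, "rz": 0, "gripper": 0.78}])

```text
t: 19.0
eef_pos: [501.1, -34.1, 38.6]
tcp_rot: [-1.571, -0.0, -1.636]
ft_force: [-0.1, -0.7, -0.0]
opening: 0.778
```

Request:
jog_arm(series=[{"dx": 0, "dy": 0, "dz": -0.01, "rx": 0, "ry": 0, "rz": 0, "gripper": 0.78}, {"dx": 0, "dy": 0, "dz": -0.014, "rx": 0, "ry": 0, "rz": 0, "gripper": 0.78}, {"dx": 0, "dy": 0, "dz": -0.014, "rx": 0, "ry": 0, "rz": 0, "gripper": 0.78}, {"dx": 0, "dy": 0, "dz": 0, "rx": 0, "ry": 0, "rz": 0, "gripper": 0.78}])

```text
t: 19.4
eef_pos: [500.3, -33.9, -0.9]
tcp_rot: [-1.574, 0.0, -1.637]
ft_force: [-0.9, -0.1, 0.5]
opening: 0.782
```

```bash
python3 -c "
from h import *
snap(18,200,290,310,420,5.2,2.2)"
```

```text
19.45 [ 5.007e+02 -3.400e+01 -1.000e-01] [ 0.3 -0.5  0.2] tip px [[205. 277.]]
```

View pics/side18.png

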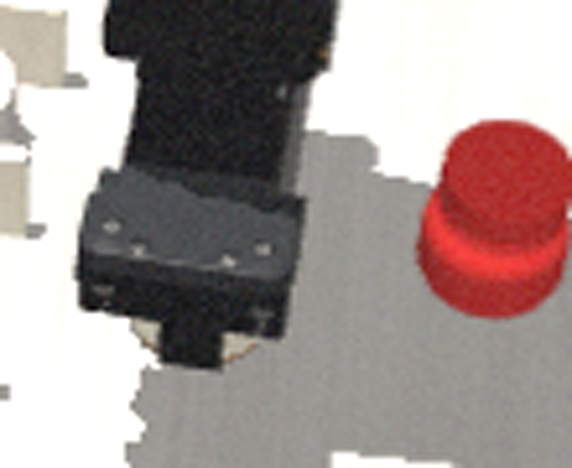

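Jar straddled cleanly. Now sliding it toward +y with the rear finger.

Request:
jog_arm(series=[{"dx": 0, "dy": 0.005, "dz": 0, "rx": 0, "ry": 0, "rz": 0, "gripper": 0.78}, {"dx": 0.001, "dy": 0.006, "dz": 0, "rx": 0, "ry": 0, "rz": 0, "gripper": 0.78}, {"dx": 0, "dy": 0.008, "dz": 0, "rx": 0, "ry": 0, "rz": 0, "gripper": 0.78}, {"dx": 0.001, "dy": 0.008, "dz": 0, "rx": 0, "ry": 0, "rz": 0, "gripper": 0.78}, {"dx": 0, "dy": 0.008, "dz": 0, "rx": 0, "ry": 0, "rz": 0, "gripper": 0.78}, {"dx": 0.001, "dy": 0.008, "dz": 0, "rx": 0, "ry": 0, "rz": 0, "gripper": 0.78}, {"dx": 0, "dy": 0.007, "dz": 0, "rx": 0, "ry": 0, "rz": 0, "gripper": 0.78}, {"dx": 0, "dy": 0, "dz": 0, "rx": 0, "ry": 0, "rz": 0, "gripper": 0.78}])

```text
t: 20.25
eef_pos: [504.0, 17.0, 0.7]
tcp_rot: [-1.571, 0.0, -1.636]
ft_force: [0.3, 0.2, -0.3]
opening: 0.781
```

```bash
python3 -c "
from h import *
snap(19)
a=env.read_camera('top')[:,:,::-1]; cv2.imwrite('pics/top19.png',a)"
```

```text
20.3 [504.   16.6   0.7] [-0.1  0.4  0.6] tip px [[326. 400.]]
```

View pics/side19.png

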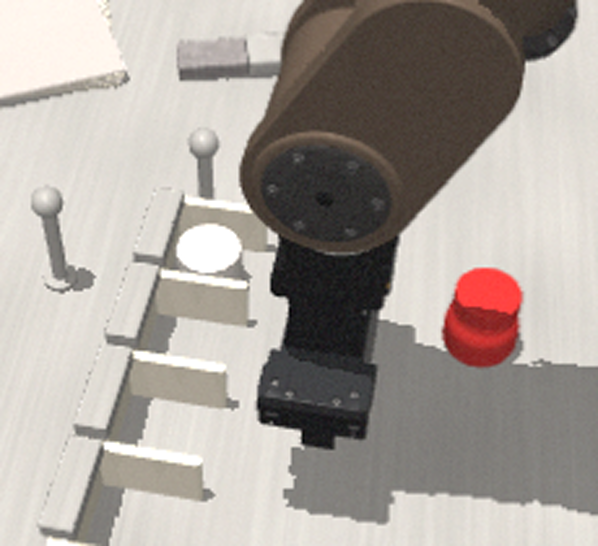

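View pics/top19.png

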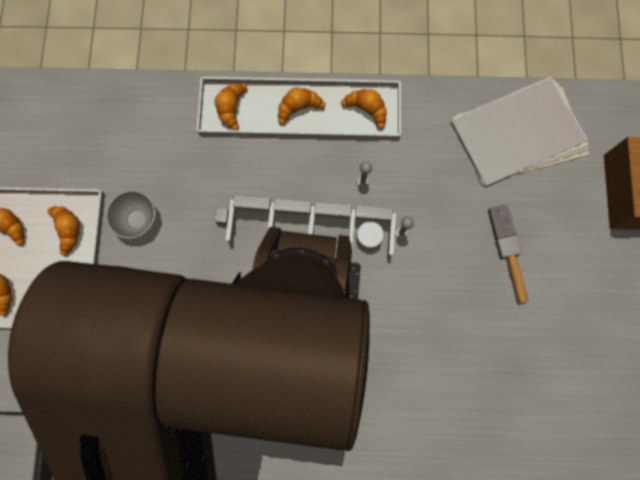

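Request:
jog_arm(series=[{"dx": 0, "dy": 0.006, "dz": 0, "rx": 0, "ry": 0, "rz": 0, "gripper": 0.78}, {"dx": 0.001, "dy": 0.008, "dz": 0, "rx": 0, "ry": 0, "rz": 0, "gripper": 0.78}, {"dx": 0, "dy": 0.008, "dz": 0, "rx": 0, "ry": 0, "rz": 0, "gripper": 0.78}, {"dx": 0.001, "dy": 0.008, "dz": 0, "rx": 0, "ry": 0, "rz": 0, "gripper": 0.78}, {"dx": 0, "dy": 0.008, "dz": 0, "rx": 0, "ry": 0, "rz": 0, "gripper": 0.78}, {"dx": 0.001, "dy": 0.008, "dz": 0, "rx": 0, "ry": 0, "rz": 0, "gripper": 0.78}, {"dx": 0, "dy": 0.005, "dz": 0, "rx": 0, "ry": 0, "rz": 0, "gripper": 0.78}, {"dx": 0, "dy": -0.004, "dz": 0, "rx": 0, "ry": 0, "rz": 0, "gripper": 0.78}, {"dx": 0, "dy": -0.003, "dz": 0, "rx": 0, "ry": 0, "rz": 0, "gripper": 0.78}, {"dx": 0, "dy": 0, "dz": 0.03, "rx": 0, "ry": 0, "rz": 0, "gripper": 0.78}, {"dx": 0, "dy": 0, "dz": 0.04, "rx": 0, "ry": 0, "rz": 0, "gripper": 0.78}, {"dx": -0.03, "dy": 0, "dz": 0.01, "rx": 0, "ry": 0, "rz": 0, "gripper": 0.78}])

```text
t: 21.55
eef_pos: [480.8, 59.2, 83.8]
tcp_rot: [-1.564, 0.0, -1.638]
ft_force: [0.3, -1.2, 0.5]
opening: 0.781
```

Request:
jog_arm(series=[{"dx": -0.03, "dy": 0, "dz": 0, "rx": 0, "ry": 0, "rz": 0, "gripper": 0.32}, {"dx": -0.02, "dy": 0, "dz": 0, "rx": 0, "ry": 0, "rz": 0, "gripper": 0.32}, {"dx": 0, "dy": 0, "dz": 0, "rx": 0, "ry": 0, "rz": 0, "gripper": 0.32}])

```text
t: 21.85
eef_pos: [425.1, 59.6, 81.1]
tcp_rot: [-1.572, -0.0, -1.637]
ft_force: [-0.6, -0.5, -0.3]
opening: 0.584
```

```bash
python3 -c "
from h import *
snap(20,140,350,220,450)
a=env.read_camera('top')[150:375,205:425,::-1]; cv2.imwrite('pics/top20.png',cv2.resize(a,None,fx=2.6,fy=2.6,interpolation=cv2.INTER_CUBIC))"
```

```text
21.9 [427.   59.6  81.1] [ 0.3  1.4 -0.5] tip px [[443. 341.]]
```

View pics/side20.png

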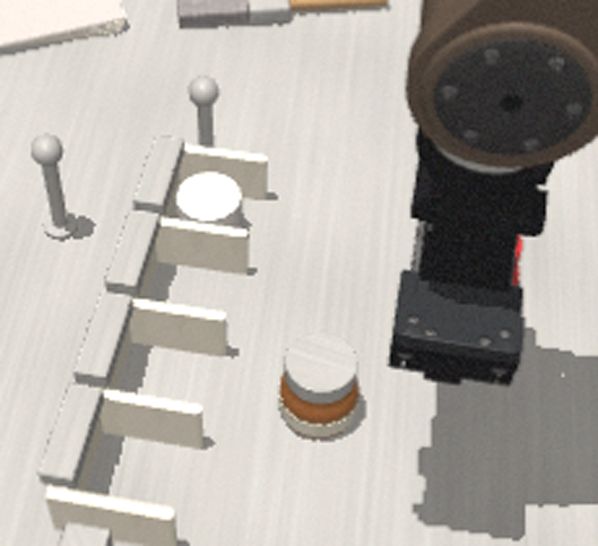

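View pics/top20.png

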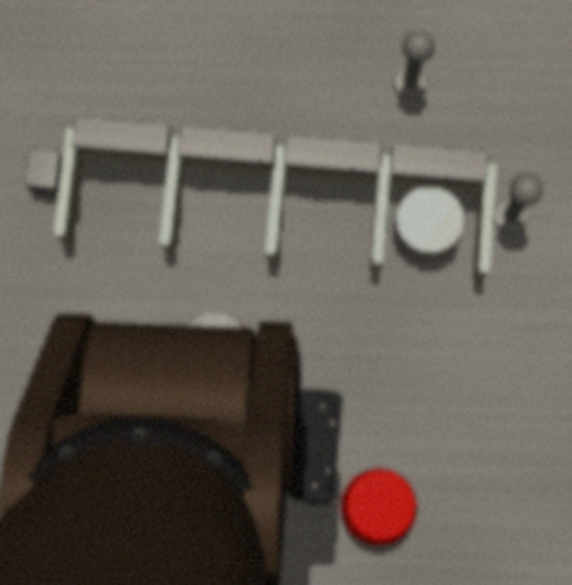

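```bash
python3 -c "
from h import *
for p in((216,347),(218,346)):
  w=onz('top',205+p[0]/2.6-.3,150+p[1]/2.6-.3,58);print(w.round(1),rack(w).round(1))
lidp(321,362,140,220,2.6)
s=env.state();print(s['joints'].round(2))
for x,y in((506,62),(506,58),(506,54)):
  th=np.linspace(0,6.28,200)
  q=(proj('side',[[x+28*np.cos(t),y+28*np.sin(t),z] for z in(2,20) for t in th])-[220,140])*2.6;print(x,y,q.min(0).round(),q.max(0).round())
"
```

```text
[503.9  57.3  58. ] [-114.7   32.9]
[504.6  55.8  58. ] [-113.9   31.6]
jar world [505.2  60.2] rack [-113.6   36. ]
[-0.01  0.41  2.14 -0.    0.58  1.62]
506 62 [277. 362.] [357. 443.]
506 58 [278. 358.] [358. 438.]
506 54 [278. 353.] [358. 433.]
```

The jar stands upright at about (505, 57.5), so a nearly pure +x push takes it to the target of (623, 57). I'll lower behind it with the cradle opening.

Request:
jog_arm(series=[{"dx": 0.018, "dy": -0.006, "dz": 0, "rx": 0, "ry": 0, "rz": 0, "gripper": 0.29}, {"dx": 0, "dy": 0, "dz": -0.02, "rx": 0, "ry": 0, "rz": 0, "gripper": 0.29}, {"dx": 0, "dy": 0, "dz": -0.03, "rx": 0, "ry": 0, "rz": 0, "gripper": 0.29}, {"dx": 0, "dy": 0, "dz": -0.02, "rx": 0, "ry": 0, "rz": 0, "gripper": 0.29}, {"dx": 0, "dy": 0, "dz": -0.01, "rx": 0, "ry": 0, "rz": 0, "gripper": 0.29}, {"dx": 0, "dy": 0, "dz": 0, "rx": 0, "ry": 0, "rz": 0, "gripper": 0.29}])

```text
t: 22.55
eef_pos: [445.5, 53.8, -0.3]
tcp_rot: [-1.573, -0.0, -1.637]
ft_force: [0.2, -1.8, 0.3]
opening: 0.288
```

```bash
python3 -c "
from h import *
snap(21,140,350,220,450)"
```

```text
22.6 [445.7  53.8   0.5] [ 0.4  0.3 -0.3] tip px [[403. 399.]]
```

View pics/side21.png

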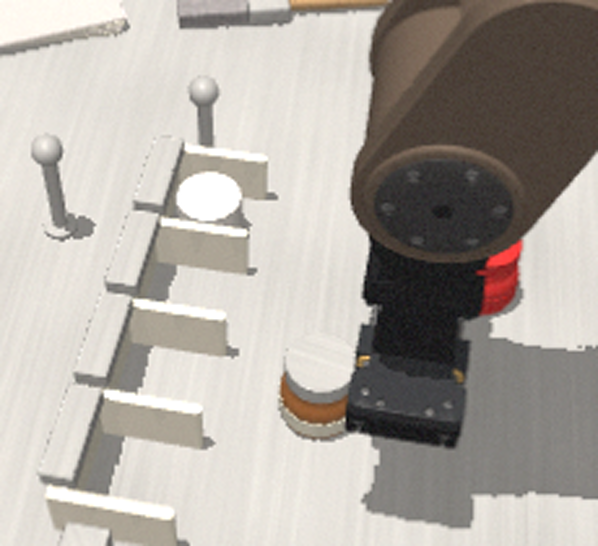

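Request:
jog_arm(series=[{"dx": 0.008, "dy": 0.001, "dz": 0, "rx": 0, "ry": 0, "rz": 0, "gripper": 0.29}, {"dx": 0.006, "dy": 0, "dz": 0, "rx": 0, "ry": 0, "rz": 0, "gripper": 0.29}, {"dx": 0.006, "dy": 0.001, "dz": 0, "rx": 0, "ry": 0, "rz": 0, "gripper": 0.29}, {"dx": 0.006, "dy": 0, "dz": 0, "rx": 0, "ry": 0, "rz": 0, "gripper": 0.29}, {"dx": 0.006, "dy": 0, "dz": 0, "rx": 0, "ry": 0, "rz": 0, "gripper": 0.29}, {"dx": 0.006, "dy": 0.001, "dz": 0, "rx": 0, "ry": 0, "rz": 0, "gripper": 0.29}, {"dx": 0.006, "dy": 0, "dz": 0, "rx": 0, "ry": 0, "rz": 0, "gripper": 0.29}, {"dx": 0.006, "dy": 0, "dz": 0, "rx": 0, "ry": 0, "rz": 0, "gripper": 0.29}, {"dx": 0.006, "dy": 0, "dz": 0, "rx": 0, "ry": 0, "rz": 0, "gripper": 0.29}, {"dx": 0.006, "dy": 0, "dz": 0, "rx": 0, "ry": 0, "rz": 0, "gripper": 0.29}, {"dx": 0, "dy": 0, "dz": 0, "rx": 0, "ry": 0, "rz": 0, "gripper": 0.29}])

```text
t: 23.7
eef_pos: [508.4, 56.9, 0.8]
tcp_rot: [-1.569, -0.0, -1.637]
ft_force: [0.0, -0.3, 1.2]
opening: 0.288
```

```bash
python3 -c "
from h import *
snap(22,140,350,220,450)
a=env.read_camera('top')[150:375,205:425,::-1]; cv2.imwrite('pics/top22.png',cv2.resize(a,None,fx=2.6,fy=2.6,interpolation=cv2.INTER_CUBIC))"
```

```text
23.75 [508.   56.9   0.7] [ 0.2 -0.   0.1] tip px [[315. 393.]]
```

View pics/side22.png

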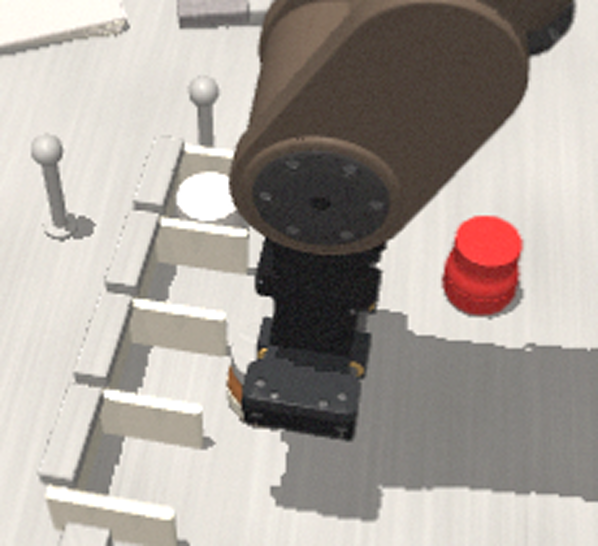

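View pics/top22.png

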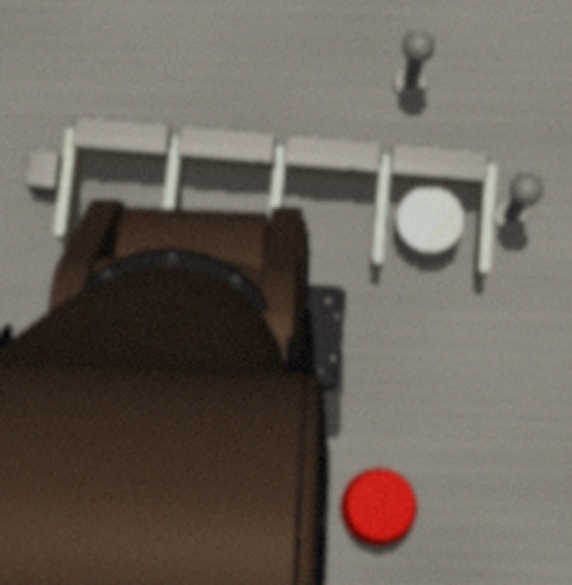

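The jar has moved to x≈547 and lines up with the gap mouth; its left edge shows at side (228,375). Continuing into the gap.

Request:
jog_arm(series=[{"dx": 0.006, "dy": 0, "dz": 0, "rx": 0, "ry": 0, "rz": 0, "gripper": 0.29}, {"dx": 0.006, "dy": 0, "dz": 0, "rx": 0, "ry": 0, "rz": 0, "gripper": 0.29}, {"dx": 0.006, "dy": 0, "dz": 0, "rx": 0, "ry": 0, "rz": 0, "gripper": 0.29}, {"dx": 0.006, "dy": -0.001, "dz": 0, "rx": 0, "ry": 0, "rz": 0, "gripper": 0.29}, {"dx": 0.006, "dy": 0, "dz": 0, "rx": 0, "ry": 0, "rz": 0, "gripper": 0.29}])

```text
t: 24.3
eef_pos: [537.7, 55.8, 0.7]
tcp_rot: [-1.571, -0.0, -1.637]
ft_force: [-2.1, -0.5, 0.4]
opening: 0.289
```

```bash
python3 -c "
from h import *
snap(23,200,330,220,350,4.5)"
```

```text
24.35 [538.8  55.8   0.8] [-0.6 -0.1 -0.9] tip px [[471. 400.]]
```

View pics/side23.png

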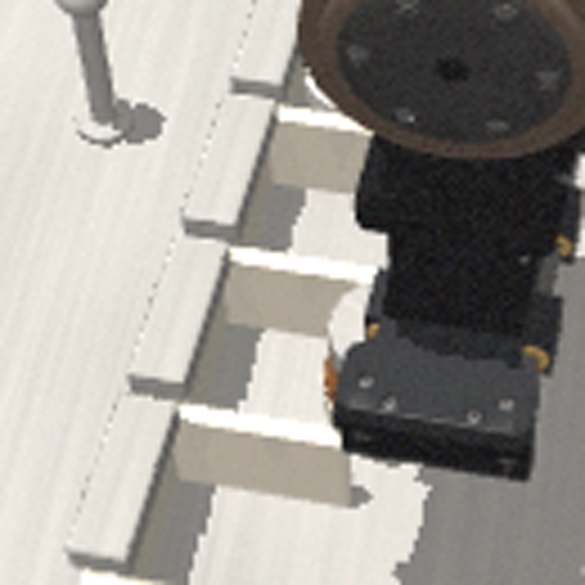

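Request:
jog_arm(series=[{"dx": 0.006, "dy": 0, "dz": 0, "rx": 0, "ry": 0, "rz": 0, "gripper": 0.29}, {"dx": 0.006, "dy": -0.001, "dz": 0, "rx": 0, "ry": 0, "rz": 0, "gripper": 0.29}, {"dx": 0.006, "dy": 0, "dz": 0, "rx": 0, "ry": 0, "rz": 0, "gripper": 0.29}])

```text
t: 24.65
eef_pos: [555.7, 54.9, 0.8]
tcp_rot: [-1.571, -0.0, -1.637]
ft_force: [-1.6, -0.2, 0.4]
opening: 0.287
```

Request:
jog_arm(series=[{"dx": 0.005, "dy": 0, "dz": 0, "rx": 0, "ry": 0, "rz": 0, "gripper": 0.29}, {"dx": 0.005, "dy": -0.001, "dz": 0, "rx": 0, "ry": 0, "rz": 0, "gripper": 0.29}, {"dx": 0.005, "dy": 0, "dz": 0, "rx": 0, "ry": 0, "rz": 0, "gripper": 0.29}])

```text
t: 24.95
eef_pos: [570.5, 53.8, 0.8]
tcp_rot: [-1.571, -0.0, -1.637]
ft_force: [-2.1, 0.3, 0.2]
opening: 0.291
```

```bash
python3 -c "
from h import *
snap(24,200,330,220,350,4.5)"
```

```text
25.0 [571.4  53.8   0.8] [-0.  -0.6 -0.5] tip px [[393. 388.]]
```

View pics/side24.png

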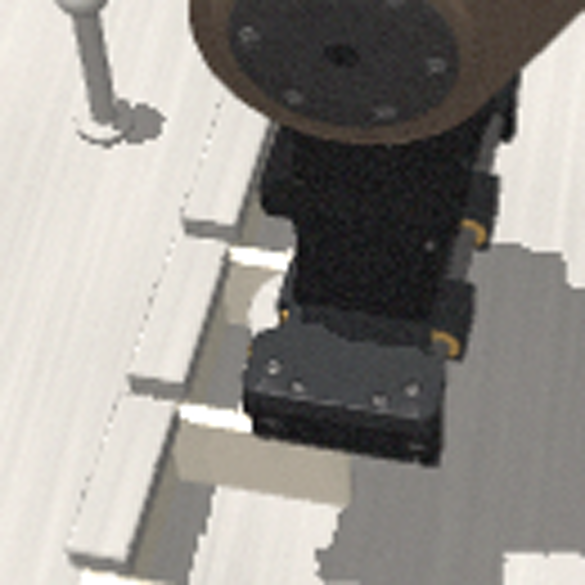

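Request:
jog_arm(series=[{"dx": 0.004, "dy": 0, "dz": 0, "rx": 0, "ry": 0, "rz": 0, "gripper": 0.29}, {"dx": 0.004, "dy": 0, "dz": 0, "rx": 0, "ry": 0, "rz": 0, "gripper": 0.29}])

```text
t: 25.2
eef_pos: [578.3, 53.9, 0.8]
tcp_rot: [-1.571, -0.0, -1.637]
ft_force: [-2.9, -0.3, 0.3]
opening: 0.287
```

Request:
jog_arm(series=[{"dx": 0.002, "dy": 0, "dz": 0, "rx": 0, "ry": 0, "rz": 0, "gripper": 0.29}, {"dx": 0.002, "dy": 0, "dz": 0, "rx": 0, "ry": 0, "rz": 0, "gripper": 0.29}])

```text
t: 25.4
eef_pos: [582.3, 54.0, 0.7]
tcp_rot: [-1.571, -0.0, -1.637]
ft_force: [-2.4, 0.3, -0.1]
opening: 0.289
```

Request:
jog_arm(series=[{"dx": 0.002, "dy": 0, "dz": 0, "rx": 0, "ry": 0, "rz": 0, "gripper": 0.29}, {"dx": 0, "dy": 0, "dz": 0, "rx": 0, "ry": 0, "rz": 0, "gripper": 0.29}])

```text
t: 25.6
eef_pos: [584.5, 53.9, 0.8]
tcp_rot: [-1.57, -0.0, -1.637]
ft_force: [-0.7, 0.7, -0.4]
opening: 0.291
```

Request:
jog_arm(series=[{"dx": 0.002, "dy": 0, "dz": 0, "rx": 0, "ry": 0, "rz": 0, "gripper": 0.29}, {"dx": 0, "dy": 0, "dz": 0, "rx": 0, "ry": 0, "rz": 0, "gripper": 0.29}])

```text
t: 25.8
eef_pos: [585.8, 54.0, 0.7]
tcp_rot: [-1.572, -0.0, -1.637]
ft_force: [-4.5, 0.6, 1.5]
opening: 0.29
```

Request:
jog_arm(series=[{"dx": 0.001, "dy": 0, "dz": 0, "rx": 0, "ry": 0, "rz": 0, "gripper": 0.29}, {"dx": 0.001, "dy": 0, "dz": 0, "rx": 0, "ry": 0, "rz": 0, "gripper": 0.29}])

```text
t: 26.0
eef_pos: [586.0, 54.0, 0.6]
tcp_rot: [-1.576, -0.0, -1.637]
ft_force: [-13.5, 0.1, 8.7]
opening: 0.293
```

Request:
jog_arm(series=[{"dx": 0.001, "dy": 0, "dz": 0, "rx": 0, "ry": 0, "rz": 0, "gripper": 0.29}, {"dx": 0, "dy": 0, "dz": 0, "rx": 0, "ry": 0, "rz": 0, "gripper": 0.29}])

```text
t: 26.2
eef_pos: [586.1, 54.0, 0.6]
tcp_rot: [-1.578, -0.0, -1.636]
ft_force: [-15.2, 0.1, 9.0]
opening: 0.288
```

The wall is reached: steady 15 N with no further advance. Backing straight out, then up and clear.

Request:
jog_arm(series=[{"dx": -0.003, "dy": 0, "dz": 0, "rx": 0, "ry": 0, "rz": 0, "gripper": 0.29}, {"dx": -0.005, "dy": 0, "dz": 0, "rx": 0, "ry": 0, "rz": 0, "gripper": 0.29}, {"dx": -0.01, "dy": 0, "dz": 0, "rx": 0, "ry": 0, "rz": 0, "gripper": 0.29}, {"dx": -0.02, "dy": 0, "dz": 0, "rx": 0, "ry": 0, "rz": 0, "gripper": 0.29}, {"dx": -0.03, "dy": 0, "dz": 0, "rx": 0, "ry": 0, "rz": 0, "gripper": 0.29}, {"dx": -0.02, "dy": 0, "dz": 0.02, "rx": 0, "ry": 0, "rz": 0, "gripper": 0.29}, {"dx": 0, "dy": 0, "dz": 0.04, "rx": 0, "ry": 0, "rz": 0, "gripper": 0.29}, {"dx": 0, "dy": 0, "dz": 0.045, "rx": 0, "ry": 0, "rz": 0, "gripper": 0.29}, {"dx": -0.02, "dy": 0, "dz": 0.03, "rx": 0, "ry": 0, "rz": 0, "gripper": 0.29}, {"dx": -0.03, "dy": 0, "dz": 0.02, "rx": 0, "ry": 0, "rz": 0, "gripper": 0.29}, {"dx": -0.01, "dy": 0, "dz": 0, "rx": 0, "ry": 0, "rz": 0, "gripper": 0.29}, {"dx": 0, "dy": 0, "dz": 0, "rx": 0, "ry": 0, "rz": 0, "gripper": 0.29}])

```text
t: 27.4
eef_pos: [440.4, 54.0, 155.8]
tcp_rot: [-1.57, -0.0, -1.637]
ft_force: [-0.7, 0.1, 0.4]
opening: 0.293
```

```bash
python3 -c "
from h import *
snap(25,120,330,200,430)
a=env.read_camera('top')[150:375,205:425,::-1]; cv2.imwrite('pics/top25.png',cv2.resize(a,None,fx=2.6,fy=2.6,interpolation=cv2.INTER_CUBIC))"
```

```text
27.45 [441.3  53.9 155.4] [-0.  -0.  -0.1] tip px [[486. 311.]]
```

View pics/side25.png

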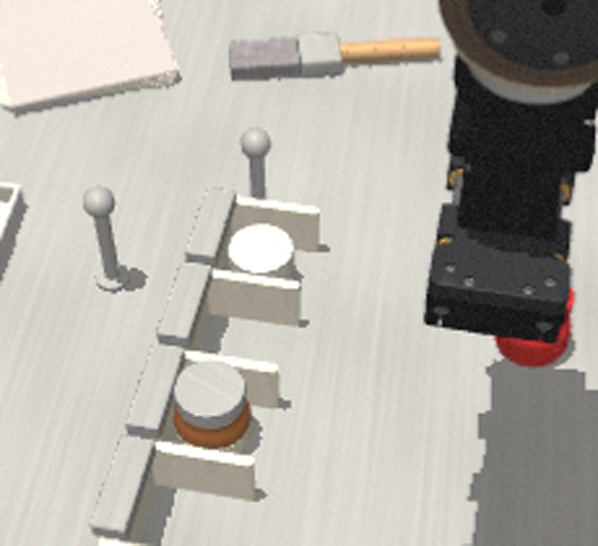

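View pics/top25.png

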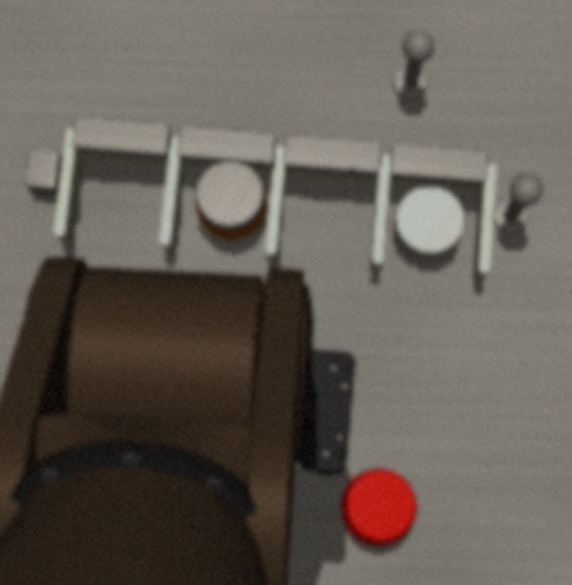

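```bash
python3 -c "
from h import *
w=onz('top',205+230/2.6-.3,150+194/2.6-.3,58);print(w.round(1),rack(w).round(1))
lidp(211,391,120,200)
w=onz('top',205+430/2.6-.3,150+220/2.6-.3,40);print('tin',w.round(1))"
```

```text
[619.   51.1  58. ] [ 0.6 34. ]
jar world [617.7  55.3] rack [-1.  38.2]
tin [607.  -99.5  40. ]
```

```bash
python3 -c "
import cv2
from h import *
a=env.read_camera('top')[190:250,260:330,::-1];b=env.read_camera('side')[245:305,235:305,::-1]
A=[cv2.resize(cv2.convertScaleAbs(i,alpha=2.2),(395,340),interpolation=cv2.INTER_CUBIC) for i in(a,b)]
cv2.imwrite('pics/z26.png',cv2.hconcat(A))"
```

```text
(no output)
```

View pics/z26.png

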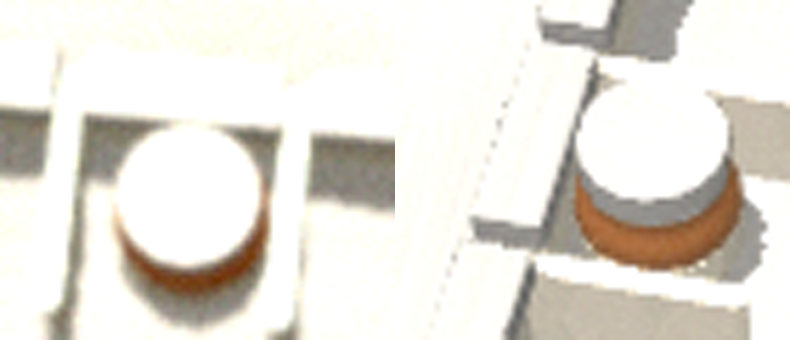

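The jar is in the third gap, upright and apparently touching the wall; my x estimates of 0 to +2.5 against +4 are within pixel noise. There's plenty of time, so I'll check with a second gentle, lower push.

Request:
jog_arm(series=[{"dx": 0.035, "dy": 0, "dz": 0, "rx": 0, "ry": 0, "rz": 0, "gripper": 0.29}, {"dx": 0.02, "dy": 0, "dz": -0.04, "rx": 0, "ry": 0, "rz": 0, "gripper": 0.29}, {"dx": 0, "dy": 0, "dz": -0.045, "rx": 0, "ry": 0, "rz": 0, "gripper": 0.29}, {"dx": 0, "dy": 0, "dz": -0.045, "rx": 0, "ry": 0, "rz": 0, "gripper": 0.29}, {"dx": 0, "dy": 0, "dz": -0.025, "rx": 0, "ry": 0, "rz": 0, "gripper": 0.29}, {"dx": 0.02, "dy": 0, "dz": -0.003, "rx": 0, "ry": 0, "rz": 0, "gripper": 0.29}, {"dx": 0.03, "dy": 0, "dz": 0, "rx": 0, "ry": 0, "rz": 0, "gripper": 0.29}, {"dx": 0.02, "dy": 0, "dz": 0, "rx": 0, "ry": 0, "rz": 0, "gripper": 0.29}, {"dx": 0.01, "dy": 0, "dz": 0, "rx": 0, "ry": 0, "rz": 0, "gripper": 0.29}, {"dx": 0, "dy": 0, "dz": 0, "rx": 0, "ry": 0, "rz": 0, "gripper": 0.29}])

```text
t: 28.6
eef_pos: [576.8, 53.9, -3.3]
tcp_rot: [-1.571, -0.0, -1.637]
ft_force: [0.6, 0.3, 0.3]
opening: 0.289
```

Request:
jog_arm(series=[{"dx": 0.004, "dy": 0, "dz": 0, "rx": 0, "ry": 0, "rz": 0, "gripper": 0.29}, {"dx": 0.002, "dy": 0, "dz": 0, "rx": 0, "ry": 0, "rz": 0, "gripper": 0.29}, {"dx": 0.001, "dy": 0, "dz": 0, "rx": 0, "ry": 0, "rz": 0, "gripper": 0.29}, {"dx": 0, "dy": 0, "dz": 0, "rx": 0, "ry": 0, "rz": 0, "gripper": 0.29}])

```text
t: 29.0
eef_pos: [583.0, 53.9, -2.1]
tcp_rot: [-1.571, -0.0, -1.637]
ft_force: [-0.3, -0.6, -0.1]
opening: 0.292
```

Request:
jog_arm(series=[{"dx": 0.001, "dy": 0, "dz": 0, "rx": 0, "ry": 0, "rz": 0, "gripper": 0.29}, {"dx": 0.001, "dy": 0, "dz": 0, "rx": 0, "ry": 0, "rz": 0, "gripper": 0.29}])

```text
t: 29.2
eef_pos: [585.2, 53.9, -2.1]
tcp_rot: [-1.571, -0.0, -1.637]
ft_force: [-0.1, -0.0, 0.1]
opening: 0.291
```

Request:
jog_arm(series=[{"dx": 0.001, "dy": 0, "dz": 0, "rx": 0, "ry": 0, "rz": 0, "gripper": 0.29}, {"dx": 0.001, "dy": 0, "dz": 0, "rx": 0, "ry": 0, "rz": 0, "gripper": 0.29}])

```text
t: 29.4
eef_pos: [585.9, 54.0, -2.4]
tcp_rot: [-1.574, -0.0, -1.637]
ft_force: [-8.7, -0.9, 5.4]
opening: 0.287
```

Request:
jog_arm(series=[{"dx": 0.001, "dy": 0, "dz": 0, "rx": 0, "ry": 0, "rz": 0, "gripper": 0.29}, {"dx": 0, "dy": 0, "dz": 0, "rx": 0, "ry": 0, "rz": 0, "gripper": 0.29}])

```text
t: 29.6
eef_pos: [585.9, 54.0, -2.4]
tcp_rot: [-1.576, -0.0, -1.637]
ft_force: [-9.4, -0.6, 7.8]
opening: 0.286
```

```bash
python3 -c "
from h import *
s=env.state();print(s['ft_force'],s['moment'],s['tau'])
snap(27,200,330,200,330,4.5,2)"
```

```text
[-9.38284165 -0.60421643  7.83604611] [-0.09022244  1.78756864  0.02756452] [-2.67978860e-01 -6.20274138e+01 -2.03963900e+01  9.61128110e-02
 -2.63519838e+00 -4.09779372e-02]
29.65 [585.9  54.   -2.4] [-10.4  -0.7   7.5] tip px [[448. 389.]]
```

View pics/side27.png

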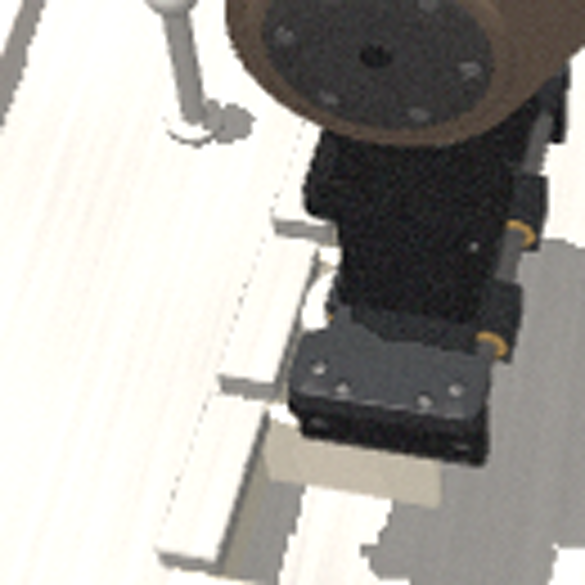

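The moment lever of about 0.2 m puts the contact at the fingertips, so the jar itself is blocked by the wall. Retreating.

Request:
jog_arm(series=[{"dx": -0.003, "dy": 0, "dz": 0, "rx": 0, "ry": 0, "rz": 0, "gripper": 0.29}, {"dx": -0.005, "dy": 0, "dz": 0, "rx": 0, "ry": 0, "rz": 0, "gripper": 0.29}, {"dx": -0.01, "dy": 0, "dz": 0, "rx": 0, "ry": 0, "rz": 0, "gripper": 0.29}, {"dx": -0.02, "dy": 0, "dz": 0, "rx": 0, "ry": 0, "rz": 0, "gripper": 0.29}, {"dx": -0.03, "dy": 0, "dz": 0, "rx": 0, "ry": 0, "rz": 0, "gripper": 0.29}, {"dx": -0.02, "dy": 0, "dz": 0.02, "rx": 0, "ry": 0, "rz": 0, "gripper": 0.29}, {"dx": 0, "dy": 0, "dz": 0.04, "rx": 0, "ry": 0, "rz": 0, "gripper": 0.29}, {"dx": 0, "dy": 0, "dz": 0.045, "rx": 0, "ry": 0, "rz": 0, "gripper": 0.29}, {"dx": -0.02, "dy": 0, "dz": 0.03, "rx": 0, "ry": 0, "rz": 0, "gripper": 0.29}, {"dx": -0.03, "dy": 0, "dz": 0.02, "rx": 0, "ry": 0, "rz": 0, "gripper": 0.29}, {"dx": 0, "dy": 0, "dz": 0, "rx": 0, "ry": 0, "rz": 0, "gripper": 0.29}, {"dx": 0, "dy": 0, "dz": 0, "rx": 0, "ry": 0, "rz": 0, "gripper": 0.29}])

```text
t: 30.85
eef_pos: [450.2, 54.0, 153.1]
tcp_rot: [-1.569, -0.0, -1.637]
ft_force: [0.2, -0.4, -0.4]
opening: 0.29
```

```bash
python3 -c "
from h import *
for n in('side','top'): cv2.imwrite(f'pics/{n}28.png',env.read_camera(n)[:,:,::-1])
s=env.state();print(s['t'],s['ft_force'])"
python3 -c "
import cv2
cv2.imwrite('pics/f28.png',cv2.resize(cv2.hconcat([cv2.imread('pics/side28.png'),cv2.imread('pics/top28.png')]),(800,300)))"
```

```text
30.95 [0.71558803 0.01396049 0.23326508]
```

View pics/f28.png

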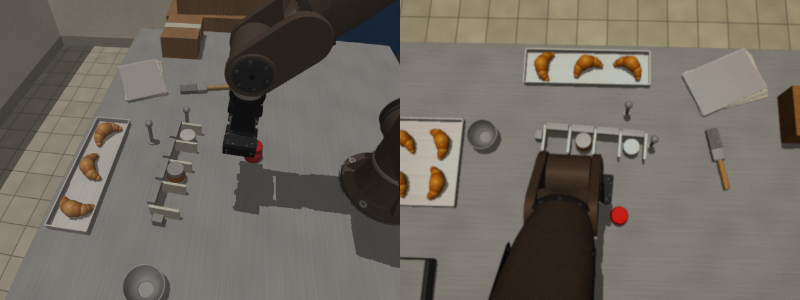

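The jar stands in the third gap from the post, and the tin, bowl, brush and red look-alike are where they were. The hand is clear.

```bash
python3 -c "
from cell import env
print(env.job_done())"
```

```text
the job is handed in; nothing more can be done
None
```

I touched the rail with the closed fingertips in the order asked and pushed the jar into the third gap, up against the back wall. The job was handed in at about 31 s.

- **Counting:** the post stands at the −y end, so I touched tab4, tab3 and tab2 in turn, with about 24, 15 and 17 N on the rail.
- **Push:** I slid the jar sideways on the bench, then straight into tab2's gap. It was not gripped or lifted.
- **Against the wall:** the push ended at a hard stop of about 15 N. A second gentle, lower push met the same stop at once, and the moments put the contact at the fingertips.
- **Last pictures:** they show the jar upright in that gap and the hand clear. By eye, the tin, bowl, brush and red look-alike are where they started.

Two things disagreed:
- **Fingertip height:** the reported tool height did not fit the stated fingertip. The rail and the bench were both felt with the tip about 13.5 mm above the reported point, instead of 11 mm below it. I worked by touch from there.
- **Jar depth:** the camera estimates of the jar's depth were rack x = −1 to +2.5 mm, against the expected +4. I put that down to pixel and calibration error.

During the first sideways push, one prong of the hand came right beside the red look-alike. I lifted off and changed the approach; no contact force was felt, and the look-alike did not appear to move.

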